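# Rack the carving handpieces and close the keeper

### The job

It is the end of the shift at the carving bench: put all the handpieces away. Lift the rack's counterweighted keeper arm over its balance point so that it stays fully open by itself, move every round handpiece from its rest into the rack, each lying centred lengthwise in its own slot, and then swing the keeper fully shut over them. Leave the other things on the bench where they are.

Things in the scene. Friction and masses are not known exactly. Their poses are not given: they have to be found in the camera images.
- rack: Fixed rack, wooden base 110 x 275 x 12 mm; two zigzag aluminium rails (8 mm thick, at x = -38 and 38 mm, clear between) form five 90 degree V slots along x, at y = -86, -43, 0, 43, 86 mm; peaks at z = 55 mm. Origin: underside, below the middle slot; z up. A seated handpiece's axis lies along x at z = 45 mm.
- keeper_hinge (a point): Point of the keeper arm's hinge axis (along rack x), at rack x = 0, y = 131, z = 70 mm, in a bracket 32 mm wide (x), 16 mm thick (y), 78 mm high.
- keeper (a joint): Keeper arm angle, rad: 0 = shut (12 mm wide bar level over the rack at x = 0, underside at z = 62 mm); grows as the knob end rises and swings over towards rack +y; 1.9 = open stop. A steel counterweight on a stub above the hinge puts the balance at about 0.6: below it the arm sinks shut, past it it falls slowly (damped) to the open stop. Under 1 N at the knob moves it.
- keeper_knob (a point): Centre of the black knob on the arm's free end, 250 mm from the hinge axis (shut: rack y = -119, z = 70 mm): a cylinder 18 mm in diameter, 30 mm long along rack x. Can be pinched from above on its two flat ends at any arm angle; it turns between the fingers as the arm swings.
- hp1: Round carving handpiece, a smooth rod 16 mm in diameter, 120 mm long, 0.1 kg: tail at x = -60, full thickness to x = 48, thin nose to 60, bur to 68 mm. Aluminium with black tail. Origin on its axis at mid length, x along the axis to the nose; rolled to any angle about x. Starts lying in a rest; rolls easily. None if absent.
- hp2: Round carving handpiece, a smooth rod 16 mm in diameter, 120 mm long, 0.1 kg: tail at x = -60, full thickness to x = 48, thin nose to 60, bur to 68 mm. Aluminium with black tail. Origin on its axis at mid length, x along the axis to the nose; rolled to any angle about x. Starts lying in a rest; rolls easily. None if absent.
- hp3: Round carving handpiece, a smooth rod 16 mm in diameter, 120 mm long, 0.1 kg: tail at x = -60, full thickness to x = 48, thin nose to 60, bur to 68 mm. Aluminium with black tail. Origin on its axis at mid length, x along the axis to the nose; rolled to any angle about x. Starts lying in a rest; rolls easily. None if absent.
- hp4: Round carving handpiece, a smooth rod 16 mm in diameter, 120 mm long, 0.1 kg: tail at x = -60, full thickness to x = 48, thin nose to 60, bur to 68 mm. Aluminium with black tail. Origin on its axis at mid length, x along the axis to the nose; rolled to any angle about x. Starts lying in a rest; rolls easily. None if absent.
- hp5: Round carving handpiece, a smooth rod 16 mm in diameter, 120 mm long, 0.1 kg: tail at x = -60, full thickness to x = 48, thin nose to 60, bur to 68 mm. Aluminium with black tail. Origin on its axis at mid length, x along the axis to the nose; rolled to any angle about x. Starts lying in a rest; rolls easily. None if absent.
- rest1: Fixed low handpiece rest: two shallow V saddles (slopes of 30 degrees, 8 mm thick, 28 mm wide, 23 mm high) at x = -38 and 38 mm, nothing to hit between them. Origin on the bench below its middle; x along the handpiece it holds, whose axis lies at z = 25 mm. May be empty.
- rest2: Fixed low handpiece rest: two shallow V saddles (slopes of 30 degrees, 8 mm thick, 28 mm wide, 23 mm high) at x = -38 and 38 mm, nothing to hit between them. Origin on the bench below its middle; x along the handpiece it holds, whose axis lies at z = 25 mm. May be empty.
- rest3: Fixed low handpiece rest: two shallow V saddles (slopes of 30 degrees, 8 mm thick, 28 mm wide, 23 mm high) at x = -38 and 38 mm, nothing to hit between them. Origin on the bench below its middle; x along the handpiece it holds, whose axis lies at z = 25 mm. May be empty.
- rest4: Fixed low handpiece rest: two shallow V saddles (slopes of 30 degrees, 8 mm thick, 28 mm wide, 23 mm high) at x = -38 and 38 mm, nothing to hit between them. Origin on the bench below its middle; x along the handpiece it holds, whose axis lies at z = 25 mm. May be empty.
- rest5: Fixed low handpiece rest: two shallow V saddles (slopes of 30 degrees, 8 mm thick, 28 mm wide, 23 mm high) at x = -38 and 38 mm, nothing to hit between them. Origin on the bench below its middle; x along the handpiece it holds, whose axis lies at z = 25 mm. May be empty.
- dish: Bystander: white bowl 60 mm across, 24 mm high, origin at its underside; stands among the rests.
- nut_a: Bystander: nut to be carved, 34 mm across, 31 mm high; origin under it.
- nut_b: Bystander: another such nut.
- phone: Bystander: black phone 75 x 150 x 9 mm lying flat, origin at its underside.
- bur_block: Bystander: wooden block 60 x 100 x 30 mm with burs standing in it (56 mm high), origin at its underside.
- brush: Bystander: hand brush lying flat.
Mind the look-alikes: they are no part of the job. What is shaped like the hp3 but blue is not meant. Leave any orange look-alike of the hp1 alone.

How it is judged (in metres and radians):
On the way, in this order (a step that is already met when the one before it is completed fails the run):
1. the keeper arm rests fully open (value of joint keeper above 1.75 rad), for 0.5 s.
2. with the keeper open, every handpiece lies in a slot of the rack, let go (value of joint keeper above 1.75 rad and z of hp1 in the frame of rack between 0.04 and 0.05 m and x of hp1 in the frame of rack between -0.02 and 0.02 m and y of hp1 in the frame of rack between -0.1 and 0.1 m and angle between the x axis of each of hp1, hp2, hp3, hp4, hp5 and the x axis of rack, either way round below 0.12 rad and linear speed of each of hp1, hp2, hp3, hp4, hp5 below 0.03 m/s and z of hp2 in the frame of rack between 0.04 and 0.05 m and x of hp2 in the frame of rack between -0.02 and 0.02 m and y of hp2 in the frame of rack between -0.1 and 0.1 m and z of hp3 in the frame of rack between 0.04 and 0.05 m and x of hp3 in the frame of rack between -0.02 and 0.02 m and y of hp3 in the frame of rack between -0.1 and 0.1 m and z of hp4 in the frame of rack between 0.04 and 0.05 m and x of hp4 in the frame of rack between -0.02 and 0.02 m and y of hp4 in the frame of rack between -0.1 and 0.1 m and z of hp5 in the frame of rack between 0.04 and 0.05 m and x of hp5 in the frame of rack between -0.02 and 0.02 m and y of hp5 in the frame of rack between -0.1 and 0.1 m and contact force between the fingers and hp1 below 0.3 N and contact force between the fingers and hp2 below 0.3 N and contact force between the fingers and hp3 below 0.3 N and contact force between the fingers and hp4 below 0.3 N and contact force between the fingers and hp5 below 0.3 N), for 0.3 s.
3. the keeper is shut over the handpieces (value of joint keeper below 0.06 rad and z of hp1 in the frame of rack between 0.04 and 0.05 m and x of hp1 in the frame of rack between -0.02 and 0.02 m and y of hp1 in the frame of rack between -0.1 and 0.1 m and angle between the x axis of each of hp1, hp2, hp3, hp4, hp5 and the x axis of rack, either way round below 0.12 rad and linear speed of each of hp1, hp2, hp3, hp4, hp5 below 0.03 m/s and z of hp2 in the frame of rack between 0.04 and 0.05 m and x of hp2 in the frame of rack between -0.02 and 0.02 m and y of hp2 in the frame of rack between -0.1 and 0.1 m and z of hp3 in the frame of rack between 0.04 and 0.05 m and x of hp3 in the frame of rack between -0.02 and 0.02 m and y of hp3 in the frame of rack between -0.1 and 0.1 m and z of hp4 in the frame of rack between 0.04 and 0.05 m and x of hp4 in the frame of rack between -0.02 and 0.02 m and y of hp4 in the frame of rack between -0.1 and 0.1 m and z of hp5 in the frame of rack between 0.04 and 0.05 m and x of hp5 in the frame of rack between -0.02 and 0.02 m and y of hp5 in the frame of rack between -0.1 and 0.1 m), for 0.3 s.
At the end, for the whole second after the job is handed in: every handpiece present lies at rest in a slot of the rack (axis 40 to 50 mm above the rack's underside, its middle within 20 mm of the rack's centre line lengthwise, aligned with the slots within 0.12 rad) and the keeper arm is shut (under 0.06 rad) (all of step 3); the robot touches nothing.
It fails at once if another thing on the bench (dish, nuts, phone, bur block, brush) is moved more than 40 mm (distance of any of dish, nut_a, nut_b, phone, bur_block, brush from where it was at the start of the episode above 0.04 m).
Of hp1, hp2, hp3, hp4, hp5 only 3 to 5 are there at a start; the rules pass over those that are not, and their reading is None.
At some moment in a run one of hp1, hp2, hp3, hp4, hp5 may be knocked a few centimetres aside while the robot is not near it.
Once in a run the grip may slacken for a moment while it holds something.
It also fails if it takes over 210 s, if anything falls off the work surface, if the arm or the gripper's body presses on something with over 40 N, if the wrist force passes 120 N, or if a joint passes its speed limit or range.

### The arm

A 6-joint arm with a two-finger parallel gripper is mounted at the origin on the work surface. World frame = base frame: x ahead of the robot, y to its left, z up, the work surface at z = 0. Lengths are in m, angles in degrees, forces in N, time in s.
With the tool pointing down it reaches from about 0.35 to 0.875 m from the base axis. Payload 4.2 kg.
Tool frame: the origin (TCP) lies between the finger pads; the fingertips stand 8 mm ahead of it and the grasp point (between the pads) lies 11 mm behind it; x points along the fingers, y is the direction in which the jaws open and shut, and the axes are right-handed (so a half turn about x gives the same grasp; the last joint's range is limited). The gripper opens to 87 mm and grips with 3 to 60 N. Pads are 19 mm wide; open, the fingers measure 117 mm over their backs; the gripper's body (75 mm by 190 mm) begins 51 mm behind the grasp point.
Start: joints at [86.666, 22.042, 0.453, 0, -68.411, -14.817], TCP at [0.195, 0.594, 0.231] pointing down, gripper open.
Joint ranges: [-179.83, 179.83], [-69.29, 118.12], [-61.27, 80.66], [-181.25, 117.63], [-171.15, -9.14], [-177.46, 177.46]. Speed limits (degrees/s): [159.86, 159.86, 180, 180, 180, 180].

### API

Orientations are given as a 3x3 rotation matrix whose columns are the frame's x, y, z axes.
In Python, from station import r gives the robot as it stands. The module is installed in compiled form; this text tells all that it offers.
- The arm moves only by the tool move_arm, never from a script. Its argument "increments" is one flat list of numbers, 7 for each row, row after row: the turn, a rotation vector about the tool's x, y, z in degrees, then the shift along the tool's x, y, z in m, then the finger opening in m, from 0 to 0.087. A call has 1 to 12 rows; each row is the pose to reach, as a shift and turn from the pose commanded when the call began, along the tool's axes at that moment; what a row does not reach only later rows make up. A row lasts 1/12 s, in which the tool goes at most 41.7 mm and 7.16 degrees, less where a joint would pass 70% of its speed; a pose out of reach is approached as far as the arm can. A call with a gripper value outside its range is refused whole. The fingers move at their own pace and stop on an object; the grip force is fixed at half the most. Time passes only in rows, so rows that repeat a pose let the fingers close. It gives the time, the measured TCP pose, the force and the opening at its end, in the units of the state.
- r.sense(): the state, without advancing time (a new reading comes with each control period).
- r.capture(name): name is "scene" or "top" or "wrist"; returns the picture (420x560x3 uint8, red, green, blue); there is no depth.
- r.calibration(name): a dict with "fx", "fy", "cx", "cy" (pixels), "rvec" (rotation vector, rad) and "tvec" (3), from world to camera coordinates, as OpenCV has them; the wrist camera has in their place "tool_from_camera" (4x4, takes a point from camera to tool coordinates, whose origin is the TCP and whose axes are the tool frame's). Camera axes: x right, y down, z forward; pixel columns grow to the right and rows downward; lengths in m; the calibration is good to about 2 mm. The wrist camera is an equidistant fisheye: a pixel r from the principal point sees the ray r / f radians off the axis. A picture is of the moment at which its call begins: read the wrist's pose just before it. calibration takes no time and is no camera call.
- r.finish_job(): hands the job in, once; it reports no verdict.
The state is a dict: "time_s": time; "joints": joint angles; "joint_velocities": joint speeds; "effort": joint torques, N m; "tcp_pos": TCP position; "ee_rot": TCP orientation; "wrist_force": force on the tool from outside, world axes, zero at the start; "moment": the same for the moment, N m; "gripper_width": opening from 0.0 (shut) to 1.0 (fully open).
Only numpy, scipy, OpenCV 4.12 (cv2) and the standard library are available. Lean on these libraries where they do the work, as an engineer would, in place of code of your own. Each camera call takes 0.05 s, during which the arm holds its last target.

## Working session

There is one attempt and no reset: what is moved stays moved. The work goes in short steps, Python scripts to look and compute and a tool call to move; the robot and the scene stay as the last step left them, time stands still between calls to the robot, and variables do not carry over. Pictures are saved under pics/ and viewed, and the job is handed in when it is done.

Besides the shell and the picture viewer there is one more tool, called after "Request:" by a JSON object that holds its "fn" and its "kwargs". move_arm: Moves the arm, as the interface text tells. Its arguments: {"type":"object","properties":{"increments":{"type":"array","items":{"type":"number"}}},"required":["increments"]}

```bash
mkdir -p pics
python3 - <<'E'
from station import r
import cv2
s=r.sense()
for k,v in s.items(): print(k,v)
for n in ("scene","top","wrist"):
    im=r.capture(n); cv2.imwrite(f"pics/{n}0.png",im[:,:,::-1])
    print(n,r.calibration(n))
E
```

```text
time_s 0.0
joints [ 8.66664581e+01  2.20892572e+01  3.78848863e-01 -3.07315343e-02
 -6.84121573e+01 -1.48154703e+01]
joint_velocities [-0.10895579 -0.11892059  0.06357725 -0.02649158  0.00395283 -0.10040386]
effort [ 3.68909980e-05 -3.90659630e+01  1.87404370e+01  4.21958864e+00
  1.10141945e-02 -1.93395322e-04]
tcp_pos [0.19448175 0.59333572 0.22946458]
ee_rot [[-6.22285572e-04 -3.11676753e-01 -9.50187989e-01]
 [-2.10650196e-03 -9.50185656e-01  3.11677368e-01]
 [-9.99997588e-01  2.19552519e-03 -6.52608659e-05]]
wrist_force [ 0.45741643 -1.27233168 -0.44335018]
moment [-0.02191456 -0.04707699 -0.03163028]
gripper_width 0.9999116776429412
scene {'fx': 462.060775693303, 'fy': 462.060775693303, 'cx': 278.83752867078874, 'cy': 214.33791437610745, 'rvec': array([ 2.10213397,  1.13922236, -0.49553324]), 'tvec': array([-0.27185128, -0.23113798,  1.5347368 ])}
top {'fx': 407.2800731550004, 'fy': 407.2800731550004, 'cx': 277.1740368561064, 'cy': 210.04142154316543, 'rvec': array([ 2.16881514, -2.18245561,  0.05811662]), 'tvec': array([0.02671893, 0.53079697, 0.93544717])}
wrist {'fx': 325.19226210127806, 'fy': 325.19226210127806, 'cx': 278.94475156975807, 'cy': 211.88138336534365, 'tool_from_camera': array([[ 1.35804699e-03, -2.93173059e-01,  9.56058426e-01,
        -1.54584203e-01],
       [ 9.99997253e-01, -1.42834912e-03, -1.85846041e-03,
        -5.12644192e-04],
       [ 1.91043573e-03,  9.56058323e-01,  2.93170314e-01,
        -8.10031602e-02],
       [ 0.00000000e+00,  0.00000000e+00,  0.00000000e+00,
         1.00000000e+00]])}
```

View pics/scene0.png

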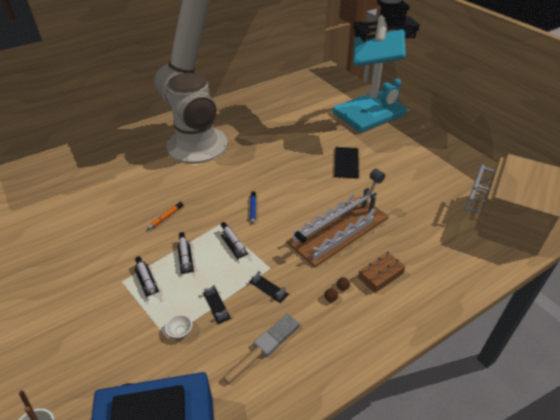

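View pics/top0.png

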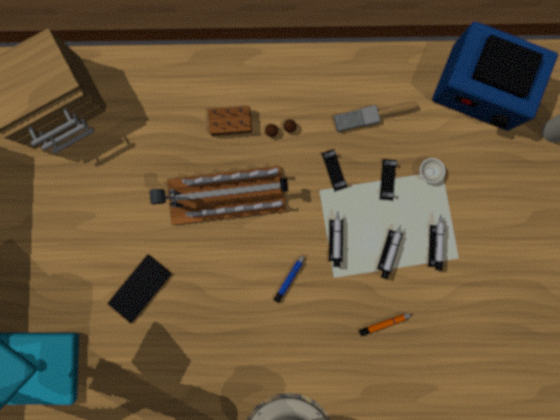

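View pics/wrist0.png

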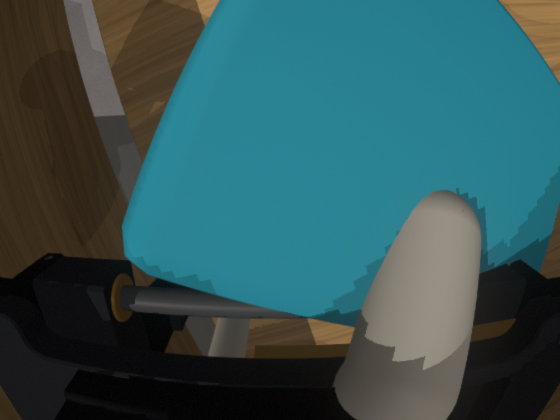

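Candidates: aluminium rods with a black tail at top pixels (336,240), (390,252) and (438,243), which are the ones wanted. The look-alikes are the blue rod at (290,278) and the orange rod at (385,324). The rests at (334,170) and (388,180) look empty. I'll check in close crops.

```bash
cat > h.py <<'E'
import numpy as np, cv2
from station import r
def cam(n):
    c=r.calibration(n); K=np.array([[c['fx'],0,c['cx']],[0,c['fy'],c['cy']],[0,0,1]])
    R=cv2.Rodrigues(c['rvec'])[0]; return K,R,np.array(c['tvec'])
def proj(n,P):
    K,R,t=cam(n); p=(R@np.atleast_2d(P).T).T+t; q=(K@p.T).T; return q[:,:2]/q[:,2:]
def ray(n,uv):
    K,R,t=cam(n); uv=np.atleast_2d(uv).astype(float)
    d=np.c_[uv,np.ones(len(uv))]@np.linalg.inv(K).T@R; o=-R.T@t
    return o,d/np.linalg.norm(d,axis=1)[:,None]
def plane(n,uv,z):
    o,d=ray(n,uv); return o+d*((z-o[2])/d[:,2])[:,None]
def wray(uv,s):
    c=r.calibration("wrist"); uv=np.atleast_2d(uv).astype(float)
    x=(uv-[c['cx'],c['cy']])/c['fx']; th=np.linalg.norm(x,axis=1); th_=np.maximum(th,1e-9)
    d=np.c_[x*(np.sin(th)/th_)[:,None],np.cos(th)]
    T=c['tool_from_camera']; R=np.array(s['ee_rot'])
    return np.array(s['tcp_pos'])+R@T[:3,3], d@T[:3,:3].T@R.T
def wplane(uv,s,z):
    o,d=wray(uv,s); return o+d*((z-o[2])/d[:,2])[:,None]
def wproj(P,s):
    c=r.calibration("wrist");T=c['tool_from_camera'];R=np.array(s['ee_rot'])
    p=(np.atleast_2d(P)-s['tcp_pos'])@R; p=(p-T[:3,3])@T[:3,:3]
    th=np.arctan2(np.linalg.norm(p[:,:2],axis=1),p[:,2]); n=np.linalg.norm(p[:,:2],axis=1)
    return p[:,:2]/n[:,None]*(th*c['fx'])[:,None]+[c['cx'],c['cy']]
E
python3 - <<'E'
from h import *
t=cv2.imread('pics/top0.png')
cv2.imwrite('pics/topA.png',cv2.resize(t[140:300,310:470],None,fx=3.7,fy=3.7,interpolation=cv2.INTER_CUBIC))
cv2.imwrite('pics/topB.png',cv2.resize(t[155:235,140:300],None,fx=5,fy=5,interpolation=cv2.INTER_CUBIC))
print(ray('top',[0,0])[0],ray('scene',[0,0])[0])
print(proj('top',[[.195,.594,.231],[0,0,0],[.5,0,0],[.5,.3,0]]),proj('scene',[.195,.594,.231]))
E
```

```text
[0.4621092  0.00575785 0.97156712] [ 1.21571367 -0.45426818  0.89354665]
[[-42.25254692 390.66553962]
 [288.80707113 441.14268962]
 [287.20435201 223.50124559]
 [162.11626338 224.29220676]] [[381.73751875  55.38468194]]
```

View pics/topA.png

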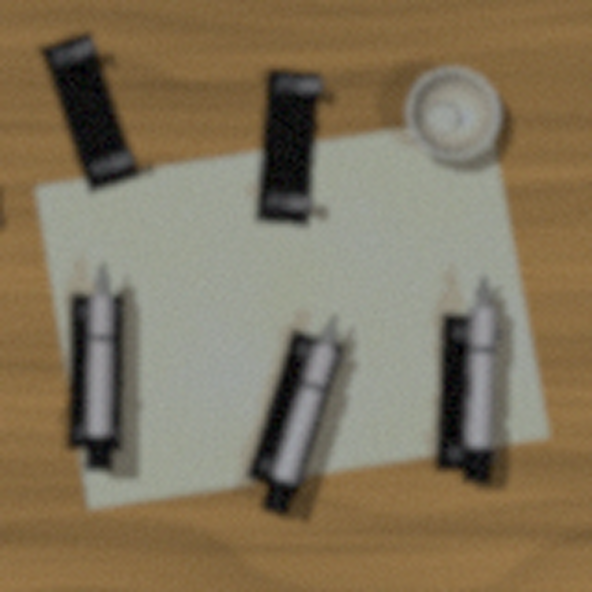

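View pics/topB.png

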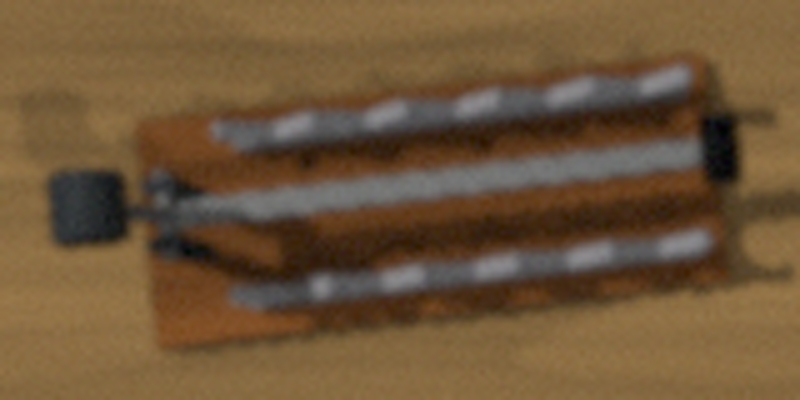

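Run:
```python
from h import *
t=cv2.imread('pics/scene0.png')
cv2.imwrite('pics/sA.png',cv2.resize(t[0:150,300:500],None,fx=4,fy=4,interpolation=cv2.INTER_CUBIC))
t=cv2.imread('pics/top0.png'); hsv=cv2.cvtColor(t,cv2.COLOR_BGR2HSV)
roi=np.zeros(t.shape[:2],np.uint8); roi[160:230,165:292]=255
for p in [(172,205),(230,205),(230,120),(200,240)]: print(p,hsv[p[1],p[0]],t[p[1],p[0]])
for p in [(338,235),(338,260),(336,225),(335,240)]: print(p,hsv[p[1],p[0]])
```

```text
(172, 205) [ 8 68 60] [44 48 60]
(230, 205) [ 14 192  85] [21 50 85]
(230, 120) [ 14 183 110] [ 31  67 110]
(200, 240) [ 18 133 128] [ 61 101 128]
(338, 235) [150   2 135]
(338, 260) [98 85 12]
(336, 225) [132   8 151]
(335, 240) [ 90   2 144]
```

View pics/sA.png

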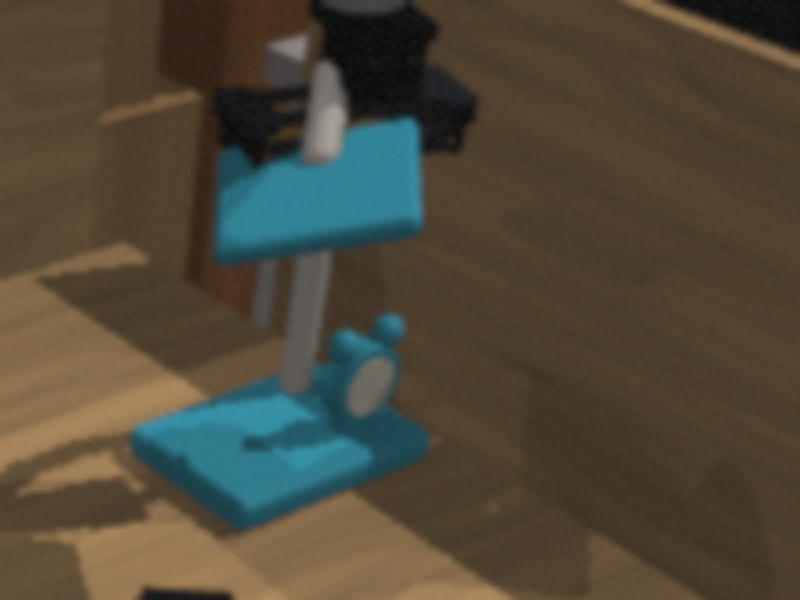

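Run:
```python
from h import *
t=cv2.imread('pics/top0.png'); hsv=cv2.cvtColor(t,cv2.COLOR_BGR2HSV)
m=((hsv[...,0]<17)&(hsv[...,1]>150)).astype(np.uint8)*255
z=np.zeros_like(m); z[155:232,155:300]=m[155:232,155:300]; m=cv2.morphologyEx(z,cv2.MORPH_CLOSE,np.ones((25,25)));m=cv2.morphologyEx(m,cv2.MORPH_OPEN,np.ones((5,5)))
cs=max(cv2.findContours(m,0,1)[0],key=cv2.contourArea)
W=plane('top',cs[:,0,:],.012)[:,:2].astype(np.float32)
print('rack rect',cv2.minAreaRect(W*1000))
crop=np.array([[137,122],[708,50],[727,275],[160,348]])/5+[140,155]
C=plane('top',crop-0.4,.012); print(C, C.mean(0), np.linalg.norm(np.diff(C,axis=0),axis=1))
print('knob',plane('top',[283.8,184.2],.07))
# handpieces
g=((hsv[...,1]<30)&(hsv[...,2]>100)).astype(np.uint8)*255
for x0,y0,x1,y1 in [(328,212,352,268),(378,225,406,280),(428,215,450,270)]:
    sub=t[y0:y1,x0:x1]; print(hsv[y0:y1,x0:x1][25,:,1].tolist(),hsv[y0:y1,x0:x1][25,:,2].tolist())
```

```text
rack rect ((568.4776000976562, 141.294189453125), (112.42330169677734, 281.9599304199219), 6.557292461395264)
[[0.60763572 0.28624674 0.012     ]
 [0.63991182 0.01333245 0.012     ]
 [0.53240469 0.0050343  0.012     ]
 [0.49960837 0.27378442 0.012     ]] [0.56989015 0.14459948 0.012     ] [0.27481623 0.10782691 0.27074384]
knob [[0.58494918 0.00735687 0.07      ]]
[47, 36, 0, 255, 14, 10, 9, 4, 7, 7, 6, 4, 6, 5, 43, 35, 39, 35, 29, 25, 22, 17, 19, 18] [113, 70, 26, 8, 37, 76, 117, 143, 150, 153, 137, 115, 81, 49, 47, 81, 99, 108, 116, 135, 153, 161, 157, 160]
[13, 18, 27, 37, 31, 33, 28, 78, 0, 9, 12, 10, 10, 8, 11, 5, 6, 2, 6, 27, 39, 36, 38, 36, 28, 17, 15, 15] [158, 154, 152, 131, 98, 46, 27, 13, 19, 28, 63, 101, 133, 152, 156, 151, 136, 110, 79, 75, 97, 105, 108, 113, 120, 133, 154, 158]
[33, 24, 64, 28, 227, 51, 40, 10, 15, 9, 4, 5, 6, 7, 6, 14, 19, 38, 30, 18, 14, 11] [122, 74, 32, 18, 9, 10, 19, 52, 83, 115, 142, 155, 157, 140, 123, 111, 108, 107, 111, 127, 148, 157]
```

Request:
{"fn": "move_arm", "kwargs": {"increments": [0,0,0,-0.04,0,0,0.087,0,0,0,-0.08,0,0,0.087,0,0,0,-0.12,0,0,0.087,0,0,0,-0.12,0,0,0.087]}}

```text
time_s: 0.48
tcp_pos: [0.1962, 0.5965, 0.3604]
ee_rot: [[0.005, -0.311, -0.95], [0.016, -0.95, 0.311], [-1.0, -0.017, -0.0]]
wrist_force: [0.1, 0.8, 2.0]
gripper_width: 1.001
```

```bash
cat > mv.py <<'E'
import json,sys,numpy as np
from scipy.spatial.transform import Rotation as Ro
from station import r
F='cmd.json'
def get():
    try: d=json.load(open(F)); return np.array(d['p']),np.array(d['R'])
    except Exception: 
        s=r.sense(); return np.array(s['tcp_pos']),np.array(s['ee_rot'])
def save(p,R): json.dump({'p':list(map(float,p)),'R':np.array(R).tolist()},open(F,'w'))
def down(yaw):  # tool x down, tool y heading yaw deg
    a=np.radians(yaw); x=np.array([0,0,-1.]);y=np.array([np.cos(a),np.sin(a),0]); return np.c_[x,y,np.cross(x,y)]
def inc(p,yaw):
    p0,R0=get(); rv=np.degrees(Ro.from_matrix(R0.T@down(yaw)).as_rotvec()); sh=R0.T@(np.array(p)-p0)
    return np.r_[np.round(rv,1),np.round(sh,4)]
def commit(i):  # i = 6 numbers of last row
    p0,R0=get(); p=p0+R0@np.array(i[3:6]); R=R0@Ro.from_rotvec(np.radians(i[:3])).as_matrix(); save(p,R); 
    s=r.sense(); print('cmd',p.round(4),'meas',np.array(s['tcp_pos']).round(4),'rotErr deg',np.degrees(Ro.from_matrix(R.T@np.array(s['ee_rot'])).as_rotvec()).round(2),'F',np.array(s['wrist_force']).round(1),'grip',round(s['gripper_width'],3),'t',s['time_s'])
E
python3 - <<'E'
from mv import *
# initial cmd: nominal
p=np.array([.195,.594,.231]); R=down(-108.151)
p=p+R@np.array([-.12,0,0]); save(p,R)
print(p)
print(inc([.585,.02,.35],-173.3))
print(inc([.585,.02,.25],-173.3))
E
```

```text
[0.195 0.594 0.351]
[ 6.510e+01  0.000e+00  0.000e+00  1.000e-03  4.239e-01 -5.494e-01]
[65.1     0.      0.      0.101   0.4239 -0.5494]
```

Request:
{"fn": "move_arm", "kwargs": {"increments": [32,0,0,0.001,0.212,-0.275,0.087,32,0,0,0.001,0.212,-0.275,0.087,32,0,0,0.001,0.212,-0.275,0.087,32,0,0,0.001,0.212,-0.275,0.087,32,0,0,0.001,0.212,-0.275,0.087,32,0,0,0.001,0.212,-0.275,0.087,32,0,0,0.001,0.212,-0.275,0.087,32,0,0,0.001,0.212,-0.275,0.087,32,0,0,0.001,0.212,-0.275,0.087,32,0,0,0.001,0.212,-0.275,0.087,32,0,0,0.001,0.212,-0.275,0.087,32,0,0,0.001,0.212,-0.275,0.087]}}

```text
time_s: 1.48
tcp_pos: [0.3897, 0.3072, 0.3492]
ee_rot: [[-0.0, -0.768, -0.641], [-0.0, -0.641, 0.768], [-1.0, 0.0, 0.0]]
wrist_force: [0.4, 0.4, 0.9]
gripper_width: 0.998
```

Run:
```python
from mv import *
commit([32, 0, 0, 0.001, 0.212, -0.275])
print(inc([.585,.02,.25],-173.3))
```

```text
cmd [0.3903 0.3069 0.35  ] meas [0.3897 0.3072 0.3492] rotErr deg [-0.01 -0.01  0.02] F [0.4 0.4 0.9] grip 0.998 t 1.4833
[33.1     0.      0.      0.1     0.0343 -0.345 ]
```

Tracking is good.

Request:
{"fn": "move_arm", "kwargs": {"increments": [33.1,0,0,0.1,0.0343,-0.345,0.045,33.1,0,0,0.1,0.0343,-0.345,0.045,33.1,0,0,0.1,0.0343,-0.345,0.045,33.1,0,0,0.1,0.0343,-0.345,0.045,33.1,0,0,0.1,0.0343,-0.345,0.045,33.1,0,0,0.1,0.0343,-0.345,0.045,33.1,0,0,0.1,0.0343,-0.345,0.045,33.1,0,0,0.1,0.0343,-0.345,0.045,33.1,0,0,0.1,0.0343,-0.345,0.045,33.1,0,0,0.1,0.0343,-0.345,0.045,33.1,0,0,0.1,0.0343,-0.345,0.045,33.1,0,0,0.1,0.0343,-0.345,0.045]}}

```text
time_s: 2.48
tcp_pos: [0.5848, 0.0211, 0.2493]
ee_rot: [[-0.0, -0.993, -0.119], [-0.0, -0.119, 0.993], [-1.0, 0.0, -0.0]]
wrist_force: [-0.5, 0.7, 0.2]
gripper_width: 0.519
```

Run:
```python
from mv import *; import cv2
commit([33.1, 0, 0, 0.1, 0.0343, -0.345])
cv2.imwrite('pics/w1.png',r.capture('wrist')[:,:,::-1])
```

```text
cmd [0.585 0.02  0.25 ] meas [0.5848 0.0211 0.2493] rotErr deg [-0.08  0.    0.02] F [-0.5  0.7  0.2] grip 0.519 t 2.4833
```

View pics/w1.png

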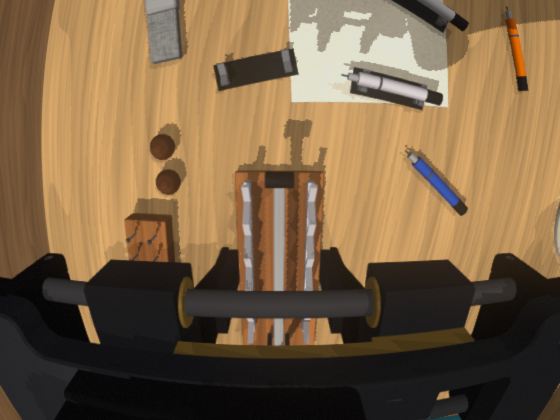

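The wrist picture shows the knob at (280,180), the keeper bar along column 280, the base's front corners at (236,172) and (324,172), and the rails at columns 247 and 313. It also shows hp at (395,88).

Run:
```python
from h import *
s=r.sense(); im=cv2.imread('pics/w1.png')
cv2.imwrite('pics/w1c.png',cv2.resize(im[160:290,220:340],None,fx=5,fy=4.6,interpolation=cv2.INTER_CUBIC))
print('knob', wplane([[280,180],[265,180],[294,180]],s,.073))
print('base', wplane([[236,172],[324,172]],s,.012))
print('bar', wplane([[279.5,200],[279.5,340]],s,.078))
o=wplane([[236,172],[324,172]],s,.012); d=o[1]-o[0]; print(np.degrees(np.arctan2(d[1],d[0])),np.linalg.norm(d))
```

```text
knob [[0.58586682 0.00847582 0.073     ]
 [0.6013408  0.01028841 0.073     ]
 [0.57142681 0.0067408  0.073     ]]
base [[0.63913576 0.01689375 0.012     ]
 [0.53168351 0.00413357 0.012     ]]
bar [[0.58400814 0.02857177 0.078     ]
 [0.56233059 0.21046149 0.078     ]]
-173.22771914733968 0.10820724775393444
```

View pics/w1c.png

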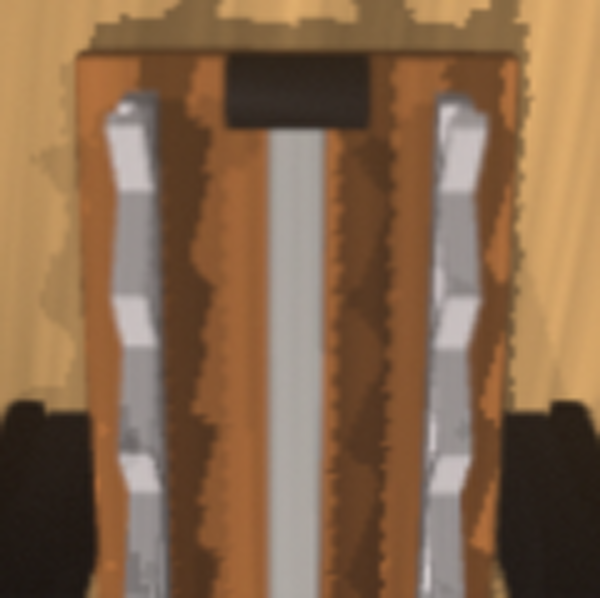

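```bash
cat >> h.py <<'E'
YAW=np.radians(6.8)
RX=np.array([np.cos(YAW),np.sin(YAW),0]);RY=np.array([-np.sin(YAW),np.cos(YAW),0])
KN=np.array([.5855,.008,0]); ORG=KN+.119*RY
def rack(x,y,z): return ORG+x*RX+y*RY+np.array([0,0,z])
def inrack(P): d=np.atleast_2d(P)-ORG; return np.c_[d@RX,d@RY,d[:,2]]
E
python3 - <<'E'
from h import *
s=r.sense()
def px(a): a=np.array(a,float); return np.c_[a[:,0]/5+220,a[:,1]/4.6+160]
pk=px([[128,122],[130,297],[138,458],[462,122],[460,297],[452,458]])
vl=px([[134,191],[140,346],[145,490],[460,191],[455,346],[447,490]])
print(ORG); print(inrack(wplane(pk,s,.055)).round(4)); print(inrack(wplane(vl,s,.034)).round(4))
print('base mid',inrack(wplane([[236,172],[324,172]],s,.012)))
from mv import inc
kn=rack(0,-.119,0)
print(kn,inc([kn[0],kn[1],.10],-173.2),inc([kn[0],kn[1],.064],-173.2))
E
```

```text
[0.57140993 0.1261629  0.        ]
[[ 0.0383 -0.1077  0.055 ]
 [ 0.0392 -0.0633  0.055 ]
 [ 0.0389 -0.0191  0.055 ]
 [-0.0354 -0.1077  0.055 ]
 [-0.0362 -0.0632  0.055 ]
 [-0.0358 -0.019   0.055 ]]
[[ 0.0396 -0.0848  0.034 ]
 [ 0.0395 -0.0421  0.034 ]
 [ 0.0397  0.0008  0.034 ]
 [-0.0376 -0.0848  0.034 ]
 [-0.0377 -0.042   0.034 ]
 [-0.0372  0.0008  0.034 ]]
base mid [[ 0.05431152 -0.1165195   0.012     ]
 [-0.05389572 -0.11646715  0.012     ]]
[0.5855 0.008  0.    ] [-0.1     0.      0.      0.15    0.0009 -0.012 ] [-0.1     0.      0.      0.186   0.0009 -0.012 ]
```

Request:
{"fn": "move_arm", "kwargs": {"increments": [-0.1,0,0,0.04,0.001,-0.012,0.042,-0.1,0,0,0.08,0.001,-0.012,0.042,-0.1,0,0,0.12,0.001,-0.012,0.042,-0.1,0,0,0.15,0.001,-0.012,0.042,-0.1,0,0,0.165,0.001,-0.012,0.042,-0.1,0,0,0.175,0.001,-0.012,0.042,-0.1,0,0,0.185,0.001,-0.012,0.042,-0.1,0,0,0.185,0.001,-0.012,0.042]}}

```text
time_s: 3.2
tcp_pos: [0.5846, 0.0088, 0.0637]
ee_rot: [[-0.001, -0.993, -0.12], [-0.0, -0.12, 0.993], [-1.0, 0.001, 0.0]]
wrist_force: [-0.2, 0.0, -0.2]
gripper_width: 0.481
```

Run:
```python
from mv import *; import cv2
commit([-0.1, 0, 0, 0.185, 0.001, -0.012])
cv2.imwrite('pics/w2.png',r.capture('wrist')[:,:,::-1])
```

```text
cmd [0.5854 0.008  0.065 ] meas [0.5846 0.0088 0.0637] rotErr deg [-0.07 -0.    0.07] F [-0.2  0.  -0.2] grip 0.481 t 3.2
```

View pics/w2.png

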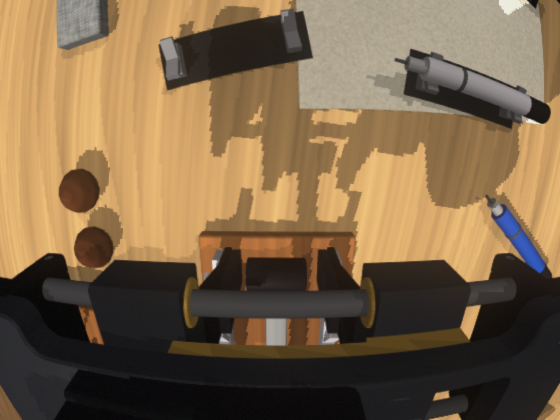

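The knob at (277,272) lies between the fingertips. Close.

Request:
{"fn": "move_arm", "kwargs": {"increments": [0,0,0,0,0,0,0.02,0,0,0,0,0,0,0.02,0,0,0,0,0,0,0.02,0,0,0,0,0,0,0.02,0,0,0,0,0,0,0.02]}}

```text
time_s: 3.67
tcp_pos: [0.5863, 0.0082, 0.0659]
ee_rot: [[0.003, -0.993, -0.119], [0.001, -0.119, 0.993], [-1.0, -0.003, 0.0]]
wrist_force: [0.9, 1.9, 3.5]
gripper_width: 0.337
```

Run:
```python
from mv import *
commit([0]*6)
# arc offsets in tool: -x up, +z = rack +y
for th in [.1,.2,.3,.4,.5,.6,.7,.8,.9,1.0,1.1]:
    print(th, round(-.25*np.sin(th),4), round(.25*(1-np.cos(th)),4))
```

```text
cmd [0.5854 0.008  0.065 ] meas [0.5863 0.0082 0.0659] rotErr deg [-0.01 -0.02 -0.18] F [0.9 1.9 3.5] grip 0.337 t 3.6667
0.1 -0.025 0.0012
0.2 -0.0497 0.005
0.3 -0.0739 0.0112
0.4 -0.0974 0.0197
0.5 -0.1199 0.0306
0.6 -0.1412 0.0437
0.7 -0.1611 0.0588
0.8 -0.1793 0.0758
0.9 -0.1958 0.0946
1.0 -0.2104 0.1149
1.1 -0.2228 0.1366
```

Request:
{"fn": "move_arm", "kwargs": {"increments": [0,0,0,-0.0125,0,0,0.02,0,0,0,-0.025,0,0.0012,0.02,0,0,0,-0.0497,0,0.005,0.02,0,0,0,-0.0739,0,0.0112,0.02,0,0,0,-0.0974,0,0.0197,0.02,0,0,0,-0.1199,0,0.0306,0.02,0,0,0,-0.1412,0,0.0437,0.02,0,0,0,-0.1611,0,0.0588,0.02,0,0,0,-0.1793,0,0.0758,0.02,0,0,0,-0.1958,0,0.0946,0.02,0,0,0,-0.2104,0,0.1149,0.02,0,0,0,-0.2104,0,0.1149,0.02]}}

```text
time_s: 4.67
tcp_pos: [0.5728, 0.1251, 0.278]
ee_rot: [[0.007, -0.993, -0.122], [0.003, -0.122, 0.993], [-1.0, -0.007, 0.002]]
wrist_force: [3.5, -1.0, 0.4]
gripper_width: 0.343
```

Run:
```python
from mv import *; import cv2
commit([0,0,0,-.2104,0,.1149])
cv2.imwrite('pics/w3.png',r.capture('scene')[:,:,::-1][100:330,200:480].repeat(2,0).repeat(2,1))
```

```text
cmd [0.5717 0.1221 0.2754] meas [0.5728 0.1251 0.278 ] rotErr deg [-0.15 -0.12 -0.39] F [ 3.5 -1.   0.4] grip 0.343 t 4.6667
```

View pics/w3.png

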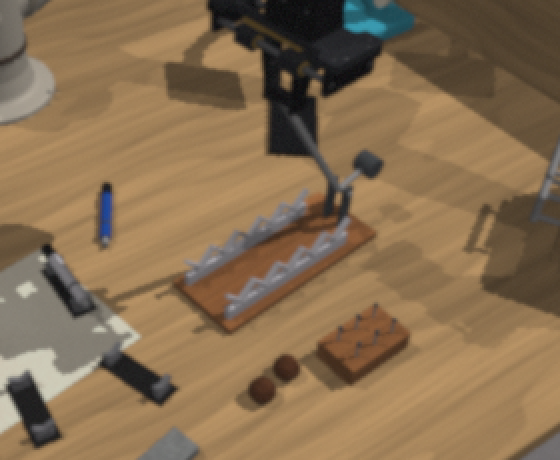

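Request:
{"fn": "move_arm", "kwargs": {"increments": [0,0,0,0,0,0,0.06,0,0,0,0,0,0,0.06,0,0,0,0,0,0,0.06,0,0,0,0,0,-0.02,0.06,0,0,0,0,0,-0.05,0.06,0,0,0,0,0,-0.09,0.06,0,0,0,0,0,-0.12,0.06,0,0,0,0,0,-0.12,0.06,0,0,0,0,0,-0.12,0.06,0,0,0,0,0,-0.12,0.06,0,0,0,0,0,-0.12,0.06,0,0,0,0,0,-0.12,0.06]}}

```text
time_s: 5.72
tcp_pos: [0.5854, 0.0037, 0.2747]
ee_rot: [[-0.001, -0.993, -0.12], [0.0, -0.12, 0.993], [-1.0, 0.001, 0.0]]
wrist_force: [0.5, 0.2, 0.8]
gripper_width: 0.693
```

Run:
```python
from mv import *; import cv2
commit([0,0,0,0,0,-.12])
cv2.imwrite('pics/w4.png',r.capture('scene')[:,:,::-1][100:330,200:480].repeat(2,0).repeat(2,1))
cv2.imwrite('pics/t4.png',r.capture('top')[:,:,::-1])
cv2.imwrite('pics/wr4.png',r.capture('wrist')[:,:,::-1])
```

```text
cmd [0.586  0.0029 0.2754] meas [0.5854 0.0037 0.2747] rotErr deg [-0.07 -0.01  0.04] F [0.5 0.2 0.8] grip 0.693 t 5.7167
```

View pics/w4.png

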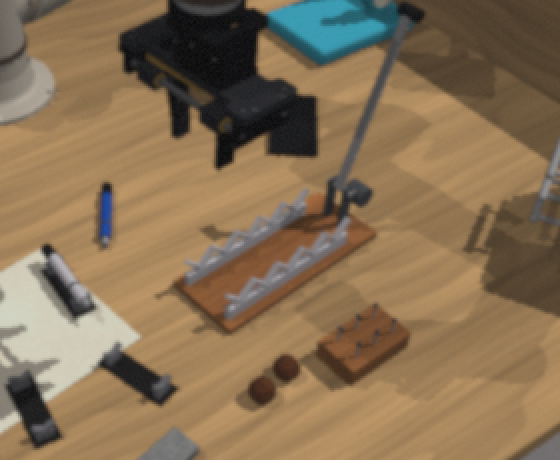

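View pics/t4.png

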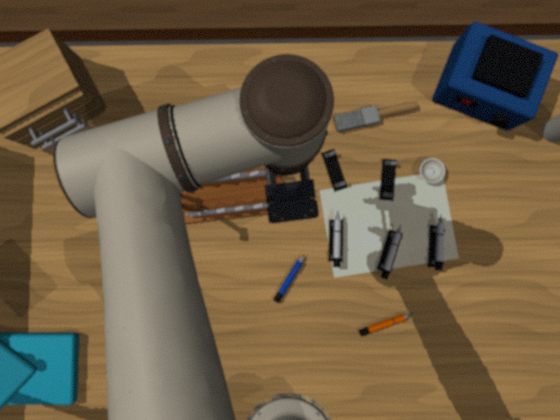

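View pics/wr4.png

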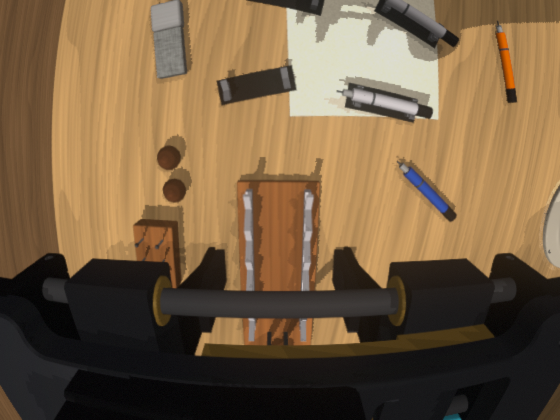

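Run:
```python
from h import *
from mv import inc
K=rack(0,.131-.25*np.cos(1.9),.07+.25*np.sin(1.9)); print('knob open exp px in crop',(proj('scene',K)-[200,100])*2)
# top crop A coordinates /3.7+(310,140): light shaft ends & bur tip & tail end
f=lambda a:(np.array(a,float)/3.7+[310,140])-.35
for nm,tail,tip in [('A',(98,468),(102,266)),('B',(275,512),(336,322)),('C',(479,483),(485,282))]:
    P=plane('top',f([tail,tip]),.025); d=P[1]-P[0]; L=np.linalg.norm(d)
    print(nm,P.round(4).tolist(),'L',L.round(4),'yaw',np.degrees(np.arctan2(d[1],d[0])),'mid',(P[0]+d*60/128).round(4))
```

```text
knob open exp px in crop [[409.27627034  10.39182318]]
A [[0.4002, -0.1117, 0.025], [0.5261, -0.1162, 0.025]] L 0.126 yaw -2.055222550164456 mid [ 0.4592 -0.1138  0.025 ]
B [[0.3726, -0.2206, 0.025], [0.49, -0.2614, 0.025]] L 0.1243 yaw -19.1564534406384 mid [ 0.4277 -0.2397  0.025 ]
C [[0.3899, -0.3467, 0.025], [0.5144, -0.3546, 0.025]] L 0.1247 yaw -3.65600733590824 mid [ 0.4483 -0.3504  0.025 ]
```

Run:
```python
from mv import *
print(inc([.459,-.114,.18],-92))
```

```text
[-81.2      0.       0.       0.0954   0.1401  -0.101 ]
```

Request:
{"fn": "move_arm", "kwargs": {"increments": [-81.2,0,0,0.0954,0.1401,-0.101,0.05,-81.2,0,0,0.0954,0.1401,-0.101,0.05,-81.2,0,0,0.0954,0.1401,-0.101,0.05,-81.2,0,0,0.0954,0.1401,-0.101,0.05,-81.2,0,0,0.0954,0.1401,-0.101,0.05,-81.2,0,0,0.0954,0.1401,-0.101,0.05,-81.2,0,0,0.0954,0.1401,-0.101,0.05,-81.2,0,0,0.0954,0.1401,-0.101,0.05,-81.2,0,0,0.0954,0.1401,-0.101,0.05,-81.2,0,0,0.0954,0.1401,-0.101,0.05,-81.2,0,0,0.0954,0.1401,-0.101,0.05,-81.2,0,0,0.0954,0.1401,-0.101,0.05]}}

```text
time_s: 6.87
tcp_pos: [0.4588, -0.1137, 0.1797]
ee_rot: [[0.0, -0.028, -1.0], [0.0, -1.0, 0.028], [-1.0, -0.0, -0.0]]
wrist_force: [-0.3, -0.1, -0.0]
gripper_width: 0.576
```

Request:
{"fn": "move_arm", "kwargs": {"increments": [0,0,0,0,0,0,0.05,0,0,0,0,0,0,0.05,0,0,0,0,0,0,0.05]}}

```text
time_s: 7.12
tcp_pos: [0.4587, -0.1139, 0.1796]
ee_rot: [[0.0, -0.035, -0.999], [0.0, -0.999, 0.035], [-1.0, -0.0, -0.0]]
wrist_force: [0.1, -0.2, -0.1]
gripper_width: 0.579
```

Run:
```python
from mv import *; import cv2
commit([-81.2,0,0,.0954,.1401,-.101])
cv2.imwrite('pics/w5.png',r.capture('wrist')[:,:,::-1])
```

```text
cmd [ 0.459  -0.1141  0.18  ] meas [ 0.4587 -0.1139  0.1796] rotErr deg [ 0.04  0.01 -0.  ] F [ 0.1 -0.2 -0.1] grip 0.579 t 7.1167
```

View pics/w5.png

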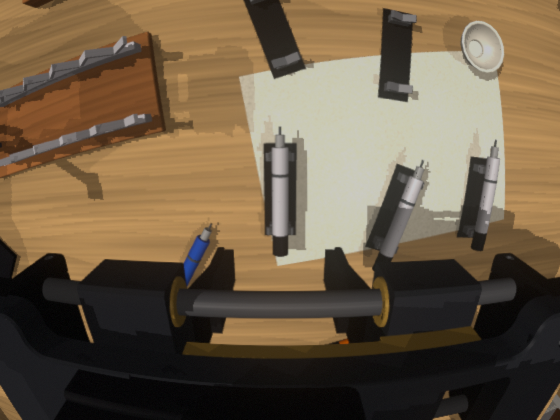

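Run:
```python
from h import *
from mv import inc
s=r.sense()
for nm,tail,tip in [('A',(280.5,255),(280,127)),('C',(479,248),(494,143))]:
    P=wplane([tail,tip],s,.027); d=P[1]-P[0]; L=np.linalg.norm(d)
    print(nm,P.round(4).tolist(),'L',L.round(4),'yaw',np.degrees(np.arctan2(d[1],d[0])),'mid',(P[0]+d*60/128).round(4))
P=wplane([[423,160],[393,240]],s,.027);d=P[1]-P[0];print('B',P,np.degrees(np.arctan2(-d[1],-d[0])),P[0]+d/np.linalg.norm(d)*.068)
```

```text
A [[0.3991, -0.1124, 0.027], [0.5287, -0.1165, 0.027]] L 0.1297 yaw -1.8147499332294907 mid [ 0.4599 -0.1144  0.027 ]
C [[0.3925, -0.348, 0.027], [0.5164, -0.3514, 0.027]] L 0.1239 yaw -1.598501271555439 mid [ 0.4506 -0.3496  0.027 ]
B [[ 0.49554863 -0.26048731  0.027     ]
 [ 0.4102672  -0.23244953  0.027     ]] -18.199193303440534 [ 0.43095024 -0.23924945  0.027     ]
```

Request:
{"fn": "move_arm", "kwargs": {"increments": [0,0,0,0.04,0,-0.001,0.05,0,0,0,0.08,0,-0.001,0.05,0,0,0,0.12,0,-0.001,0.05,0,0,0,0.145,0,-0.001,0.05,0,0,0,0.155,0,-0.001,0.05,0,0,0,0.164,0,-0.001,0.05,0,0,0,0.164,0,-0.001,0.05,0,0,0,0.164,0,-0.001,0.005,0,0,0,0.164,0,-0.001,0.005,0,0,0,0.164,0,-0.001,0.005,0,0,0,0.164,0,-0.001,0.005,0,0,0,0.164,0,-0.001,0.005]}}

```text
time_s: 8.17
tcp_pos: [0.4601, -0.1142, 0.0163]
ee_rot: [[0.002, -0.034, -0.999], [0.0, -0.999, 0.034], [-1.0, -0.0, -0.002]]
wrist_force: [-0.1, -0.5, -0.0]
gripper_width: 0.283
```

Request:
{"fn": "move_arm", "kwargs": {"increments": [0,0,0,0,0,0,0.005,0,0,0,0,0,0,0.005,0,0,0,0,0,0,0.005]}}

```text
time_s: 8.42
tcp_pos: [0.4599, -0.1144, 0.0161]
ee_rot: [[0.001, -0.034, -0.999], [-0.0, -0.999, 0.034], [-1.0, 0.0, -0.001]]
wrist_force: [-0.4, -1.9, 5.2]
gripper_width: 0.175
```

Run:
```python
from mv import *; import cv2
commit([0,0,0,.164,0,-.001])
cv2.imwrite('pics/w6.png',r.capture('wrist')[:,:,::-1])
```

```text
cmd [ 0.46   -0.1141  0.016 ] meas [ 0.4599 -0.1144  0.0161] rotErr deg [-0.02  0.04  0.02] F [-0.4 -1.9  5.2] grip 0.175 t 8.4167
```

View pics/w6.png

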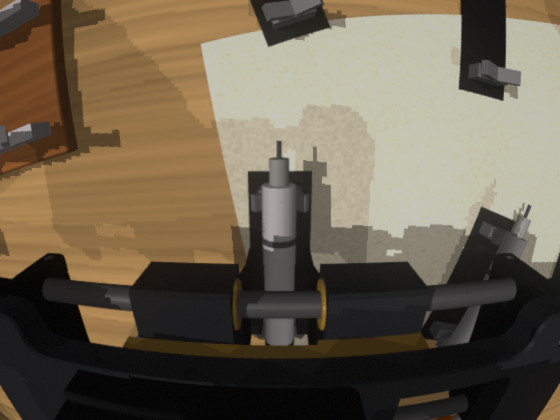

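Request:
{"fn": "move_arm", "kwargs": {"increments": [0,0,0,0,0,0,0.005,0,0,0,-0.02,0,0,0.005,0,0,0,-0.05,0,0,0.005,0,0,0,-0.09,0,0,0.005,0,0,0,-0.124,0,0,0.005,0,0,0,-0.124,0,0,0.005]}}

```text
time_s: 8.97
tcp_pos: [0.4642, -0.1142, 0.1461]
ee_rot: [[0.014, -0.032, -0.999], [-0.0, -0.999, 0.032], [-1.0, -0.0, -0.014]]
wrist_force: [0.5, -0.0, -0.8]
gripper_width: 0.172
```

Run:
```python
from h import *
from mv import *
commit([0,0,0,-.124,0,0])
print(inc(rack(0,0,.14),-83.2))
```

```text
cmd [ 0.46   -0.1141  0.14  ] meas [ 0.4642 -0.1142  0.1461] rotErr deg [-0.1   0.83 -0.01] F [ 0.5 -0.  -0.8] grip 0.172 t 8.9667
[-8.8     0.      0.     -0.     -0.2439 -0.1032]
```

Request:
{"fn": "move_arm", "kwargs": {"increments": [-8.8,0,0,0,-0.2439,-0.1032,0.005,-8.8,0,0,0,-0.2439,-0.1032,0.005,-8.8,0,0,0,-0.2439,-0.1032,0.005,-8.8,0,0,0,-0.2439,-0.1032,0.005,-8.8,0,0,0,-0.2439,-0.1032,0.005,-8.8,0,0,0,-0.2439,-0.1032,0.005,-8.8,0,0,0,-0.2439,-0.1032,0.005,-8.8,0,0,0,-0.2439,-0.1032,0.005,-8.8,0,0,0,-0.2439,-0.1032,0.005,-8.8,0,0,0,-0.2439,-0.1032,0.005]}}

```text
time_s: 9.8
tcp_pos: [0.57, 0.1252, 0.1387]
ee_rot: [[-0.002, 0.119, -0.993], [-0.001, -0.993, -0.119], [-1.0, 0.0, 0.002]]
wrist_force: [-0.9, 0.4, -1.0]
gripper_width: 0.173
```

Run:
```python
from mv import *; import cv2
commit([-8.8, 0, 0, 0, -0.2439, -0.1032])
cv2.imwrite('pics/w7.png',r.capture('wrist')[:,:,::-1])
```

```text
cmd [0.5714 0.1262 0.14  ] meas [0.57   0.1252 0.1387] rotErr deg [ 0.04 -0.13  0.02] F [-0.9  0.4 -1. ] grip 0.173 t 9.8
```

View pics/w7.png

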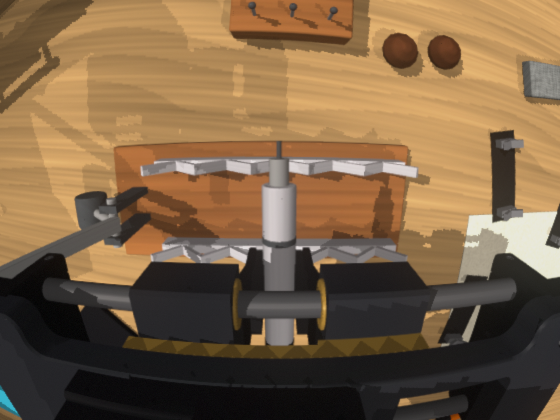

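Request:
{"fn": "move_arm", "kwargs": {"increments": [0,0,0,0.03,0,0,0.005,0,0,0,0.06,0,0,0.005,0,0,0,0.08,0,0,0.005,0,0,0,0.09,0,0,0.005,0,0,0,0.097,0,0,0.005,0,0,0,0.1025,0,0,0.005,0,0,0,0.1025,0,0,0.005,0,0,0,0.1025,0,0,0.005]}}

```text
time_s: 10.52
tcp_pos: [0.5718, 0.1261, 0.038]
ee_rot: [[0.002, 0.119, -0.993], [0.001, -0.993, -0.119], [-1.0, -0.0, -0.002]]
wrist_force: [0.5, -0.6, -0.9]
gripper_width: 0.172
```

Run:
```python
from mv import *; import cv2
commit([0,0,0,.1025,0,0])
cv2.imwrite('pics/w8.png',r.capture('wrist')[:,:,::-1])
```

```text
cmd [0.5714 0.1262 0.0375] meas [0.5718 0.1261 0.038 ] rotErr deg [ 0.    0.1  -0.02] F [ 0.5 -0.6 -0.9] grip 0.172 t 10.5167
```

View pics/w8.png

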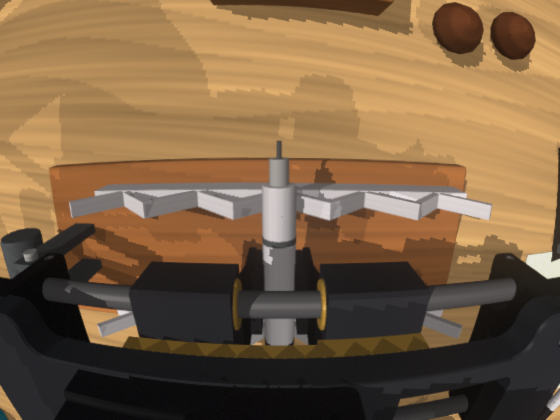

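Request:
{"fn": "move_arm", "kwargs": {"increments": [0,0,0,0,0,0,0.034,0,0,0,0,0,0,0.034,0,0,0,0,0,0,0.034,0,0,0,0,0,0,0.034,0,0,0,-0.03,0,0,0.034,0,0,0,-0.07,0,0,0.034,0,0,0,-0.11,0,0,0.034,0,0,0,-0.15,0,0,0.034,0,0,0,-0.15,0,0,0.034]}}

```text
time_s: 11.32
tcp_pos: [0.576, 0.1276, 0.197]
ee_rot: [[0.018, 0.121, -0.992], [0.006, -0.993, -0.121], [-1.0, -0.003, -0.018]]
wrist_force: [1.7, 0.5, 0.4]
gripper_width: 0.389
```

Run:
```python
from mv import *; import cv2
from h import *
commit([0,0,0,-.15,0,0])
s=r.sense()
cv2.imwrite('pics/w9.png',r.capture('wrist')[:,:,::-1])
print(wproj([rack(-.06,0,.045),rack(.068,0,.045)],s))
print(inc([.43,-.239,.18],-108.4))
```

```text
cmd [0.5714 0.1262 0.1875] meas [0.576  0.1276 0.197 ] rotErr deg [-0.11  1.04 -0.2 ] F [1.7 0.5 0.4] grip 0.389 t 11.3167
[[281.08881169 262.68630882]
 [281.44719273 137.1765984 ]]
[2.520e+01 0.000e+00 0.000e+00 7.500e-03 3.457e-01 1.840e-01]
```

View pics/w9.png

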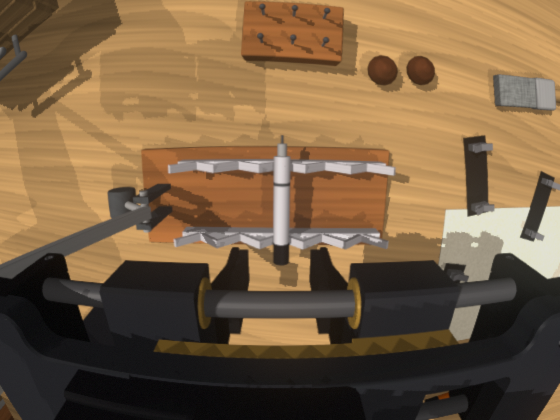

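Request:
{"fn": "move_arm", "kwargs": {"increments": [25.2,0,0,0.0075,0.3457,0.184,0.05,25.2,0,0,0.0075,0.3457,0.184,0.05,25.2,0,0,0.0075,0.3457,0.184,0.05,25.2,0,0,0.0075,0.3457,0.184,0.05,25.2,0,0,0.0075,0.3457,0.184,0.05,25.2,0,0,0.0075,0.3457,0.184,0.05,25.2,0,0,0.0075,0.3457,0.184,0.05,25.2,0,0,0.0075,0.3457,0.184,0.05,25.2,0,0,0.0075,0.3457,0.184,0.05,25.2,0,0,0.0075,0.3457,0.184,0.05,25.2,0,0,0.0075,0.3457,0.184,0.05,25.2,0,0,0.0075,0.3457,0.184,0.05]}}

```text
time_s: 12.37
tcp_pos: [0.4287, -0.2397, 0.1788]
ee_rot: [[-0.001, -0.317, -0.948], [0.001, -0.948, 0.317], [-1.0, -0.0, 0.001]]
wrist_force: [0.2, -0.3, -0.3]
gripper_width: 0.576
```

Request:
{"fn": "move_arm", "kwargs": {"increments": [0,0,0,0,0,0,0.05,0,0,0,0,0,0,0.05,0,0,0,0,0,0,0.05]}}

```text
time_s: 12.62
tcp_pos: [0.4301, -0.2382, 0.1794]
ee_rot: [[-0.0, -0.313, -0.95], [0.0, -0.95, 0.313], [-1.0, -0.0, 0.0]]
wrist_force: [-0.2, -0.8, -0.4]
gripper_width: 0.573
```

Run:
```python
from mv import *; import cv2
commit([25.2, 0, 0, 0.0075, 0.3457, 0.184])
cv2.imwrite('pics/w10.png',r.capture('wrist')[:,:,::-1])
```

```text
cmd [ 0.43  -0.239  0.18 ] meas [ 0.4301 -0.2382  0.1794] rotErr deg [-0.11 -0.01 -0.  ] F [-0.2 -0.8 -0.4] grip 0.573 t 12.6167
```

View pics/w10.png

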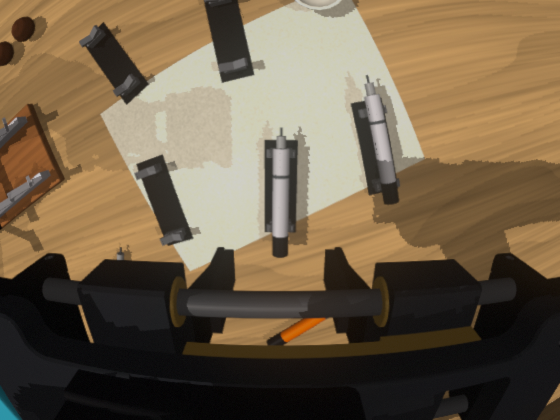

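B spans from its tip at (281,127) to its tail at (280,256). That is the same image placing as A before its grasp, so the same descent applies.

Request:
{"fn": "move_arm", "kwargs": {"increments": [0,0,0,0.04,0,-0.001,0.05,0,0,0,0.08,0,-0.001,0.05,0,0,0,0.12,0,-0.001,0.05,0,0,0,0.145,0,-0.001,0.05,0,0,0,0.155,0,-0.001,0.05,0,0,0,0.164,0,-0.001,0.05,0,0,0,0.164,0,-0.001,0.05,0,0,0,0.164,0,-0.001,0.005,0,0,0,0.164,0,-0.001,0.005,0,0,0,0.164,0,-0.001,0.005,0,0,0,0.164,0,-0.001,0.005,0,0,0,0.164,0,-0.001,0.005]}}

```text
time_s: 13.67
tcp_pos: [0.4311, -0.2395, 0.0164]
ee_rot: [[0.002, -0.315, -0.949], [-0.0, -0.949, 0.315], [-1.0, -0.0, -0.002]]
wrist_force: [0.5, 0.7, -0.0]
gripper_width: 0.283
```

Request:
{"fn": "move_arm", "kwargs": {"increments": [0,0,0,0,0,0,0.005,0,0,0,0,0,0,0.005,0,0,0,0,0,0,0.005,0,0,0,0,0,0,0.005,0,0,0,-0.02,0,0,0.005,0,0,0,-0.05,0,0,0.005,0,0,0,-0.09,0,0,0.005,0,0,0,-0.124,0,0,0.005,0,0,0,-0.124,0,0,0.005,0,0,0,-0.124,0,0,0.005]}}

```text
time_s: 14.5
tcp_pos: [0.4316, -0.2394, 0.1412]
ee_rot: [[0.005, -0.315, -0.949], [-0.0, -0.949, 0.315], [-1.0, -0.001, -0.005]]
wrist_force: [0.3, -0.2, -2.0]
gripper_width: 0.175
```

Run:
```python
from mv import *; import cv2
from h import *
commit([0,0,0,.04,0,-.001])
cv2.imwrite('pics/w11.png',r.capture('wrist')[:,:,::-1])
print(inc(rack(0,-.043,.14),-83.2))
```

```text
cmd [ 0.4309 -0.2393  0.14  ] meas [ 0.4316 -0.2394  0.1412] rotErr deg [ 0.01  0.27 -0.07] F [ 0.3 -0.2 -2. ] grip 0.175 t 14.5
[-25.2      0.       0.      -0.      -0.3522  -0.0366]
```

View pics/w11.png

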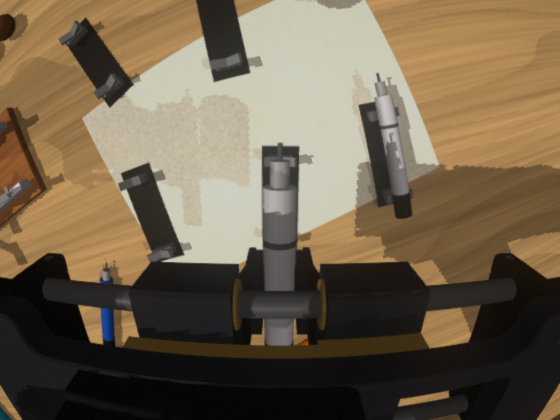

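Request:
{"fn": "move_arm", "kwargs": {"increments": [-25.2,0,0,0,-0.3522,-0.0366,0.005,-25.2,0,0,0,-0.3522,-0.0366,0.005,-25.2,0,0,0,-0.3522,-0.0366,0.005,-25.2,0,0,0,-0.3522,-0.0366,0.005,-25.2,0,0,0,-0.3522,-0.0366,0.005,-25.2,0,0,0,-0.3522,-0.0366,0.005,-25.2,0,0,0,-0.3522,-0.0366,0.005,-25.2,0,0,0,-0.3522,-0.0366,0.005,-25.2,0,0,0,-0.3522,-0.0366,0.005,-25.2,0,0,0,-0.3522,-0.0366,0.005,-25.2,0,0,0,-0.3522,-0.0366,0.005,-25.2,0,0,0,-0.3522,-0.0366,0.005]}}

```text
time_s: 15.55
tcp_pos: [0.5747, 0.0827, 0.1374]
ee_rot: [[-0.005, 0.119, -0.993], [-0.002, -0.993, -0.119], [-1.0, 0.001, 0.005]]
wrist_force: [0.8, -0.3, -1.8]
gripper_width: 0.175
```

Run:
```python
from mv import *; import cv2
commit([-25.2, 0, 0, 0, -0.3522, -0.0366])
cv2.imwrite('pics/w12.png',r.capture('wrist')[:,:,::-1])
```

```text
cmd [0.5765 0.0834 0.14  ] meas [0.5747 0.0827 0.1374] rotErr deg [ 0.02 -0.27  0.05] F [ 0.8 -0.3 -1.8] grip 0.175 t 15.55
```

View pics/w12.png

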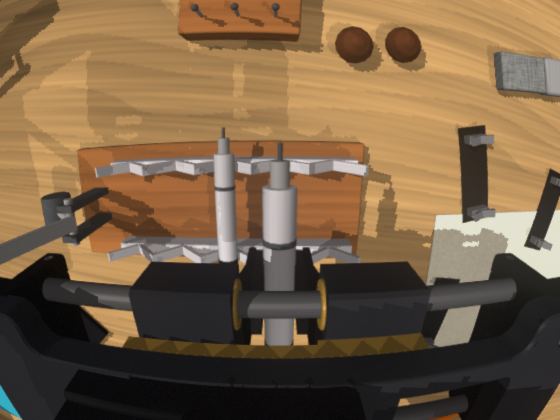

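Request:
{"fn": "move_arm", "kwargs": {"increments": [0,0,0,0,0,0,0.005,0,0,0,0.03,0,0,0.005,0,0,0,0.06,0,0,0.005,0,0,0,0.08,0,0,0.005,0,0,0,0.09,0,0,0.005,0,0,0,0.097,0,0,0.005,0,0,0,0.1025,0,0,0.005,0,0,0,0.1025,0,0,0.005,0,0,0,0.1025,0,0,0.005]}}

```text
time_s: 16.35
tcp_pos: [0.5769, 0.0834, 0.038]
ee_rot: [[0.002, 0.119, -0.993], [0.0, -0.993, -0.119], [-1.0, -0.0, -0.002]]
wrist_force: [-0.8, 0.7, -0.5]
gripper_width: 0.173
```

Run:
```python
from mv import *; import cv2
commit([0,0,0,.1025,0,0])
cv2.imwrite('pics/w13.png',r.capture('wrist')[:,:,::-1])
```

```text
cmd [0.5765 0.0834 0.0375] meas [0.5769 0.0834 0.038 ] rotErr deg [-0.    0.1  -0.02] F [-0.8  0.7 -0.5] grip 0.173 t 16.35
```

View pics/w13.png

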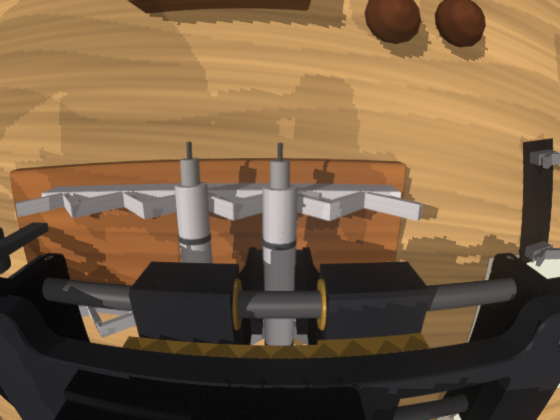

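Request:
{"fn": "move_arm", "kwargs": {"increments": [0,0,0,0,0,0,0.032,0,0,0,0,0,0,0.032,0,0,0,0,0,0,0.032,0,0,0,0,0,0,0.032,0,0,0,-0.03,0,0,0.032,0,0,0,-0.07,0,0,0.032,0,0,0,-0.11,0,0,0.032,0,0,0,-0.15,0,0,0.032,0,0,0,-0.15,0,0,0.032,0,0,0,-0.15,0,0,0.032]}}

```text
time_s: 17.23
tcp_pos: [0.5777, 0.084, 0.1906]
ee_rot: [[0.007, 0.119, -0.993], [0.003, -0.993, -0.119], [-1.0, -0.002, -0.007]]
wrist_force: [0.4, -0.5, -0.2]
gripper_width: 0.371
```

Run:
```python
from mv import *; import cv2
from h import *
commit([0,0,0,-.15,0,0])
s=r.sense()
cv2.imwrite('pics/w14.png',r.capture('wrist')[:,:,::-1])
print(wproj([rack(-.06,-.043,.045),rack(.068,-.043,.045),rack(-.06,0,.045),rack(.068,0,.045)],s))
print(inc([.45,-.35,.18],-92.5))
```

```text
cmd [0.5765 0.0834 0.1875] meas [0.5777 0.084  0.1906] rotErr deg [-0.01  0.42 -0.12] F [ 0.4 -0.5 -0.2] grip 0.371 t 17.2333
[[280.56858735 260.5421743 ]
 [280.6312461  132.08326328]
 [238.55755151 260.25805291]
 [234.02296559 132.61573927]]
[9.300e+00 0.000e+00 0.000e+00 7.500e-03 4.153e-01 1.773e-01]
```

View pics/w14.png

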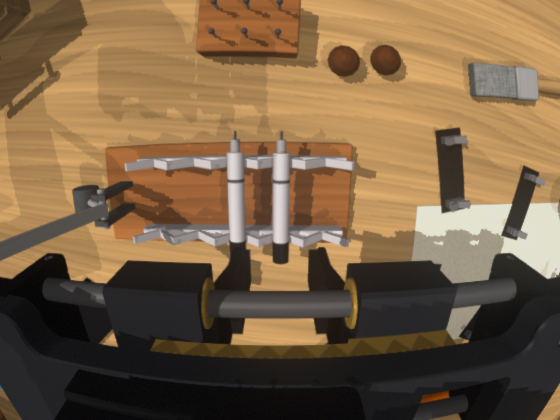

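Request:
{"fn": "move_arm", "kwargs": {"increments": [9.3,0,0,0.0075,0.4153,0.1773,0.05,9.3,0,0,0.0075,0.4153,0.1773,0.05,9.3,0,0,0.0075,0.4153,0.1773,0.05,9.3,0,0,0.0075,0.4153,0.1773,0.05,9.3,0,0,0.0075,0.4153,0.1773,0.05,9.3,0,0,0.0075,0.4153,0.1773,0.05,9.3,0,0,0.0075,0.4153,0.1773,0.05,9.3,0,0,0.0075,0.4153,0.1773,0.05,9.3,0,0,0.0075,0.4153,0.1773,0.05,9.3,0,0,0.0075,0.4153,0.1773,0.05,9.3,0,0,0.0075,0.4153,0.1773,0.05,9.3,0,0,0.0075,0.4153,0.1773,0.05]}}

```text
time_s: 18.28
tcp_pos: [0.4468, -0.3545, 0.1771]
ee_rot: [[-0.004, -0.049, -0.999], [0.001, -0.999, 0.049], [-1.0, -0.001, 0.004]]
wrist_force: [-0.2, 1.3, 0.5]
gripper_width: 0.577
```

Request:
{"fn": "move_arm", "kwargs": {"increments": [0,0,0,0,0,0,0.05,0,0,0,0,0,0,0.05,0,0,0,0,0,0,0.05]}}

```text
time_s: 18.53
tcp_pos: [0.4496, -0.3492, 0.1787]
ee_rot: [[-0.002, -0.042, -0.999], [0.001, -0.999, 0.042], [-1.0, -0.001, 0.002]]
wrist_force: [1.9, 0.9, -0.6]
gripper_width: 0.572
```

Run:
```python
from mv import *; import cv2
commit([9.3, 0, 0, 0.0075, 0.4153, 0.1773])
cv2.imwrite('pics/w15.png',r.capture('wrist')[:,:,::-1])
```

```text
cmd [ 0.45 -0.35  0.18] meas [ 0.4496 -0.3492  0.1787] rotErr deg [-0.07 -0.09 -0.05] F [ 1.9  0.9 -0.6] grip 0.572 t 18.5333
```

View pics/w15.png

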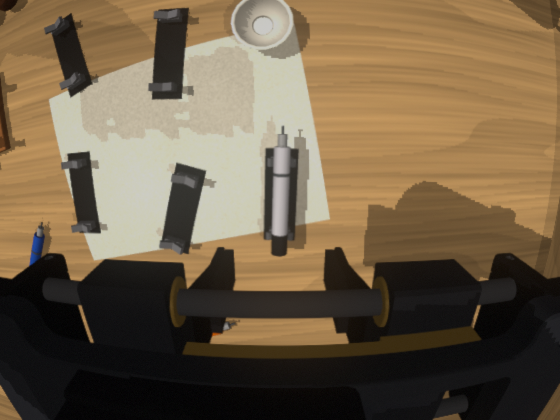

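Request:
{"fn": "move_arm", "kwargs": {"increments": [1.8,0,0,0.04,0,-0.001,0.05,1.8,0,0,0.08,0,-0.001,0.05,1.8,0,0,0.12,0,-0.001,0.05,1.8,0,0,0.145,0,-0.001,0.05,1.8,0,0,0.155,0,-0.001,0.05,1.8,0,0,0.164,0,-0.001,0.05,1.8,0,0,0.164,0,-0.001,0.05,1.8,0,0,0.164,0,-0.001,0.005,1.8,0,0,0.164,0,-0.001,0.005,1.8,0,0,0.164,0,-0.001,0.005,1.8,0,0,0.164,0,-0.001,0.005,1.8,0,0,0.164,0,-0.001,0.005]}}

```text
time_s: 19.58
tcp_pos: [0.4512, -0.3505, 0.0165]
ee_rot: [[0.002, -0.074, -0.997], [-0.001, -0.997, 0.074], [-1.0, 0.001, -0.002]]
wrist_force: [-0.5, -0.5, -0.8]
gripper_width: 0.28
```

Request:
{"fn": "move_arm", "kwargs": {"increments": [0,0,0,0,0,0,0.005,0,0,0,0,0,0,0.005,0,0,0,0,0,0,0.005,0,0,0,0,0,0,0.005,0,0,0,-0.02,0,0,0.005,0,0,0,-0.05,0,0,0.005,0,0,0,-0.09,0,0,0.005,0,0,0,-0.124,0,0,0.005,0,0,0,-0.124,0,0,0.005,0,0,0,-0.124,0,0,0.005]}}

```text
time_s: 20.42
tcp_pos: [0.4517, -0.3504, 0.1415]
ee_rot: [[0.005, -0.074, -0.997], [-0.001, -0.997, 0.074], [-1.0, 0.001, -0.005]]
wrist_force: [-0.3, 0.3, -1.3]
gripper_width: 0.175
```

Run:
```python
from mv import *; import cv2
from h import *
commit([1.8,0,0,.04,0,-.001])
cv2.imwrite('pics/w16.png',r.capture('wrist')[:,:,::-1])
print(inc(rack(0,-.086,.14),-83.2))
```

```text
cmd [ 0.451  -0.3501  0.14  ] meas [ 0.4517 -0.3504  0.1415] rotErr deg [0.01 0.27 0.06] F [-0.3  0.3 -1.3] grip 0.175 t 20.4167
[-11.1      0.       0.      -0.      -0.3995  -0.1012]
```

View pics/w16.png

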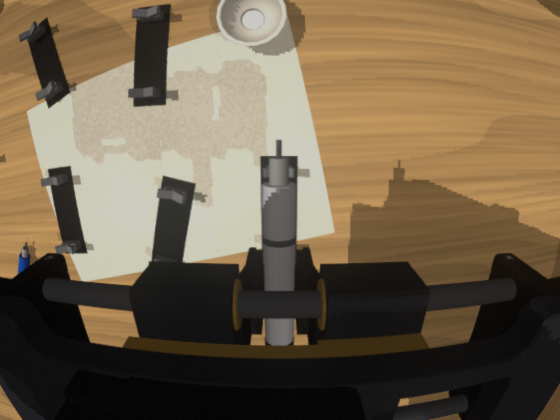

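Request:
{"fn": "move_arm", "kwargs": {"increments": [-11.1,0,0,0,-0.3995,-0.1012,0.005,-11.1,0,0,0,-0.3995,-0.1012,0.005,-11.1,0,0,0,-0.3995,-0.1012,0.005,-11.1,0,0,0,-0.3995,-0.1012,0.005,-11.1,0,0,0,-0.3995,-0.1012,0.005,-11.1,0,0,0,-0.3995,-0.1012,0.005,-11.1,0,0,0,-0.3995,-0.1012,0.005,-11.1,0,0,0,-0.3995,-0.1012,0.005,-11.1,0,0,0,-0.3995,-0.1012,0.005,-11.1,0,0,0,-0.3995,-0.1012,0.005,-11.1,0,0,0,-0.3995,-0.1012,0.005,-11.1,0,0,0,-0.3995,-0.1012,0.005]}}

```text
time_s: 21.47
tcp_pos: [0.5802, 0.0425, 0.1367]
ee_rot: [[-0.005, 0.122, -0.992], [-0.001, -0.992, -0.122], [-1.0, 0.001, 0.005]]
wrist_force: [-0.4, -0.5, -1.3]
gripper_width: 0.168
```

Request:
{"fn": "move_arm", "kwargs": {"increments": [0,0,0,0,0,0,0.005,0,0,0,0,0,0,0.005]}}

```text
time_s: 21.63
tcp_pos: [0.5801, 0.0396, 0.1381]
ee_rot: [[-0.003, 0.118, -0.993], [-0.001, -0.993, -0.118], [-1.0, 0.0, 0.003]]
wrist_force: [-0.3, -0.2, -1.2]
gripper_width: 0.171
```

Run:
```python
from mv import *; import cv2
commit([-11.1, 0, 0, 0, -0.3995, -0.1012])
cv2.imwrite('pics/w17.png',r.capture('wrist')[:,:,::-1])
```

```text
cmd [0.5816 0.0408 0.14  ] meas [0.5801 0.0396 0.1381] rotErr deg [ 0.07 -0.18  0.03] F [-0.3 -0.2 -1.2] grip 0.171 t 21.6333
```

View pics/w17.png

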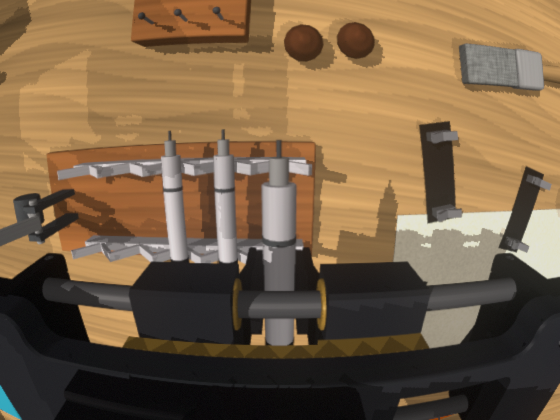

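Request:
{"fn": "move_arm", "kwargs": {"increments": [0,0,0,0,0,0,0.005,0,0,0,0.03,0,0,0.005,0,0,0,0.06,0,0,0.005,0,0,0,0.08,0,0,0.005,0,0,0,0.09,0,0,0.005,0,0,0,0.097,0,0,0.005,0,0,0,0.1025,0,0,0.005,0,0,0,0.1025,0,0,0.005,0,0,0,0.1025,0,0,0.005]}}

```text
time_s: 22.43
tcp_pos: [0.582, 0.0407, 0.038]
ee_rot: [[0.002, 0.119, -0.993], [0.0, -0.993, -0.119], [-1.0, -0.0, -0.002]]
wrist_force: [0.1, -0.3, -0.8]
gripper_width: 0.168
```

Run:
```python
from mv import *; import cv2
commit([0,0,0,.1025,0,0])
cv2.imwrite('pics/w18.png',r.capture('wrist')[:,:,::-1])
```

```text
cmd [0.5816 0.0408 0.0375] meas [0.582  0.0407 0.038 ] rotErr deg [ 0.    0.1  -0.01] F [ 0.1 -0.3 -0.8] grip 0.168 t 22.4333
```

View pics/w18.png

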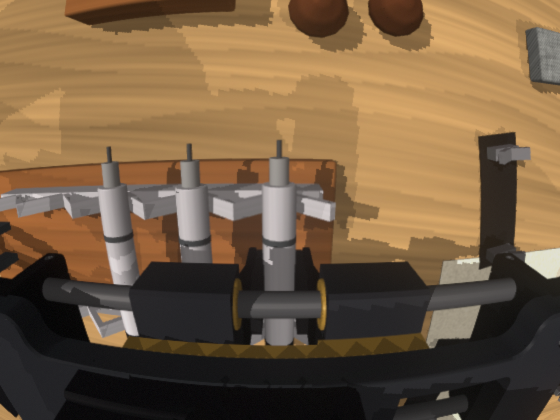

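Request:
{"fn": "move_arm", "kwargs": {"increments": [0,0,0,0,0,0,0.032,0,0,0,0,0,0,0.032,0,0,0,0,0,0,0.032,0,0,0,0,0,0,0.032,0,0,0,-0.03,0,0,0.032,0,0,0,-0.07,0,0,0.032,0,0,0,-0.11,0,0,0.032,0,0,0,-0.15,0,0,0.032,0,0,0,-0.19,0,0,0.032,0,0,0,-0.19,0,0,0.032,0,0,0,-0.19,0,0,0.032,0,0,0,-0.19,0,0,0.032]}}

```text
time_s: 23.48
tcp_pos: [0.5807, 0.0408, 0.2269]
ee_rot: [[-0.0, 0.119, -0.993], [0.001, -0.993, -0.119], [-1.0, -0.001, 0.0]]
wrist_force: [-0.4, 0.4, -0.5]
gripper_width: 0.368
```

Run:
```python
from mv import *; import cv2
from h import *
commit([0,0,0,-.19,0,0])
s=r.sense()
cv2.imwrite('pics/w19.png',r.capture('wrist')[:,:,::-1])
for y in (-.086,-.043,0): print(wproj([rack(-.06,y,.045),rack(.068,y,.045)],s).round(1).tolist())
k=rack(0,.131-.25*np.cos(1.9),.07+.25*np.sin(1.9)); print(k, np.hypot(*k[:2]))
```

```text
cmd [0.5816 0.0408 0.2275] meas [0.5807 0.0408 0.2269] rotErr deg [ 0.01 -0.01 -0.04] F [-0.4  0.4 -0.5] grip 0.368 t 23.4833
[[280.1, 243.7], [280.0, 127.2]]
[[241.8, 243.6], [238.2, 127.7]]
[[204.6, 243.2], [197.8, 129.0]]
[0.54632932 0.33649522 0.30657502] 0.641642234819455
```

View pics/w19.png

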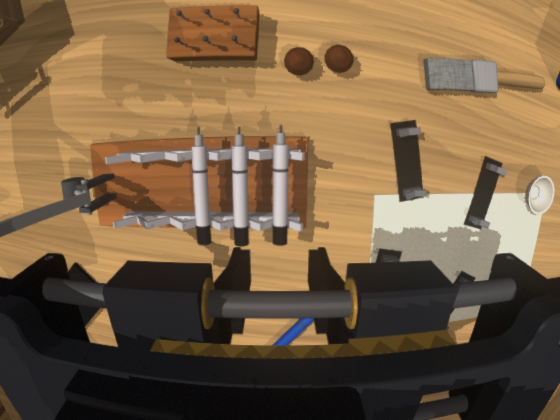

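Run:
```python
from mv import *
print(inc([.5463,.3365,.42],-173.2))
```

```text
[ 9.000e+01  0.000e+00  0.000e+00 -1.925e-01 -2.978e-01 -3.000e-04]
```

Request:
{"fn": "move_arm", "kwargs": {"increments": [0,0,0,-0.04,0,0,0.05,0,0,0,-0.08,0,0,0.05,0,0,0,-0.12,0,0,0.05,7,0,0,-0.16,-0.01,0,0.05,14,0,0,-0.19,-0.03,0,0.05,21,0,0,-0.192,-0.06,0,0.05,28,0,0,-0.192,-0.09,0,0.05,35,0,0,-0.192,-0.12,0,0.05,42,0,0,-0.192,-0.15,0,0.05,45,0,0,-0.192,-0.15,0,0.05,45,0,0,-0.192,-0.15,0,0.05]}}

```text
time_s: 24.45
tcp_pos: [0.563, 0.1913, 0.4163]
ee_rot: [[-0.004, -0.616, -0.788], [-0.003, -0.788, 0.616], [-1.0, 0.005, 0.002]]
wrist_force: [0.4, 0.0, -0.0]
gripper_width: 0.574
```

Run:
```python
from mv import *
commit([45,0,0,-.192,-.15,0])
print(inc([.5463,.3365,.42],-173.2))
```

```text
cmd [0.5637 0.1897 0.4195] meas [0.563  0.1913 0.4163] rotErr deg [-0.11 -0.1   0.27] F [ 0.4  0.  -0. ] grip 0.574 t 24.45
[ 4.500e+01  0.000e+00  0.000e+00 -5.000e-04 -1.047e-01  1.043e-01]
```

Request:
{"fn": "move_arm", "kwargs": {"increments": [45,0,0,0,-0.1047,0.1043,0.05,45,0,0,0,-0.1047,0.1043,0.05,45,0,0,0,-0.1047,0.1043,0.05,45,0,0,0,-0.1047,0.1043,0.05,45,0,0,0,-0.1047,0.1043,0.05,45,0,0,0,-0.1047,0.1043,0.05,45,0,0,0,-0.1047,0.1043,0.05,45,0,0,0,-0.1047,0.1043,0.05,45,0,0,0,-0.1047,0.1043,0.05]}}

```text
time_s: 25.2
tcp_pos: [0.5463, 0.3358, 0.418]
ee_rot: [[-0.001, -0.993, -0.121], [-0.001, -0.121, 0.993], [-1.0, 0.002, -0.001]]
wrist_force: [-0.3, -0.3, -0.1]
gripper_width: 0.572
```

Run:
```python
from mv import *; import cv2
from h import *
commit([45, 0, 0, 0, -0.1047, 0.1043])
s=r.sense()
cv2.imwrite('pics/w20.png',r.capture('wrist')[:,:,::-1])
k=rack(0,.131-.25*np.cos(1.9),.07+.25*np.sin(1.9))
print(wproj([k,k+.015*RX,k-.015*RX],s))
print(inc([k[0],k[1],.2995],-173.2))
```

```text
cmd [0.5463 0.3365 0.4195] meas [0.5463 0.3358 0.418 ] rotErr deg [-0.08  0.07  0.09] F [-0.3 -0.3 -0.1] grip 0.572 t 25.2
[[279.45695059 211.13709338]
 [261.92848666 211.14192474]
 [296.97872728 211.13370473]]
[ 0.    0.    0.    0.12 -0.   -0.  ]
```

View pics/w20.png

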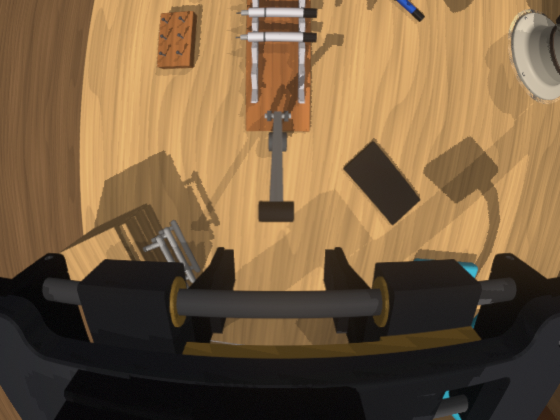

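The knob is at (276,211), against a predicted (279,211): open and where expected, about 2 mm off.

Request:
{"fn": "move_arm", "kwargs": {"increments": [0,0,0,0.04,-0.002,0,0.05,0,0,0,0.075,-0.002,0,0.05,0,0,0,0.095,-0.002,0,0.05,0,0,0,0.11,-0.002,0,0.05,0,0,0,0.12,-0.002,0,0.05,0,0,0,0.12,-0.002,0,0.05,0,0,0,0.12,-0.002,0,0.02,0,0,0,0.12,-0.002,0,0.02,0,0,0,0.12,-0.002,0,0.02,0,0,0,0.12,-0.002,0,0.02,0,0,0,0.12,-0.002,0,0.02,0,0,0,0.12,-0.002,0,0.02]}}

```text
time_s: 26.25
tcp_pos: [0.5487, 0.337, 0.3004]
ee_rot: [[0.003, -0.993, -0.119], [0.002, -0.119, 0.993], [-1.0, -0.003, 0.001]]
wrist_force: [2.6, 0.1, 2.6]
gripper_width: 0.34
```

Run:
```python
from mv import *; import cv2
commit([0, 0, 0, 0.12, -0.002, 0])
cv2.imwrite('pics/w21.png',r.capture('wrist')[:,:,::-1])
c,s=np.cos,np.sin
for th in np.arange(1.9,-.01,-.1):
    print(round(th,1), round(.25*(s(1.9)-s(th)),4), round(-.25*(c(th)-c(1.9)),4))
```

```text
cmd [0.5483 0.3367 0.2995] meas [0.5487 0.337  0.3004] rotErr deg [ 0.   -0.07 -0.16] F [2.6 0.1 2.6] grip 0.34 t 26.25
1.9 0.0 -0.0
1.8 -0.0069 -0.024
1.7 -0.0113 -0.0486
1.6 -0.0133 -0.0735
1.5 -0.0128 -0.0985
1.4 -0.0098 -0.1233
1.3 -0.0043 -0.1477
1.2 0.0036 -0.1714
1.1 0.0138 -0.1942
1.0 0.0262 -0.2159
0.9 0.0407 -0.2362
0.8 0.0572 -0.255
0.7 0.0755 -0.272
0.6 0.0954 -0.2872
0.5 0.1167 -0.3002
0.4 0.1392 -0.3111
0.3 0.1627 -0.3197
0.2 0.1869 -0.3258
0.1 0.2116 -0.3296
-0.0 0.2366 -0.3308
```

View pics/w21.png

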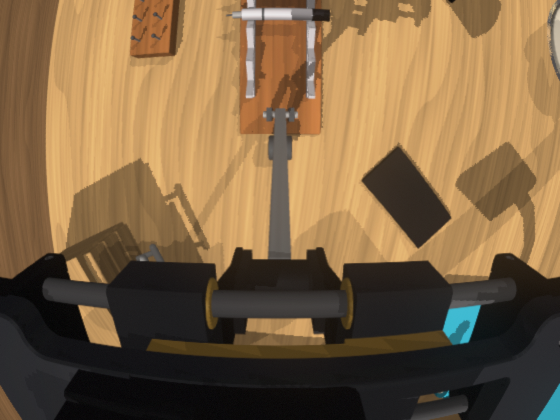

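Request:
{"fn": "move_arm", "kwargs": {"increments": [0,0,0,-0.0069,0,-0.024,0.02,0,0,0,-0.0113,0,-0.0486,0.02,0,0,0,-0.0133,0,-0.0735,0.02,0,0,0,-0.0128,0,-0.0985,0.02,0,0,0,-0.0098,0,-0.1233,0.02,0,0,0,-0.0043,0,-0.1477,0.02,0,0,0,0.0036,0,-0.1714,0.02,0,0,0,0.0138,0,-0.1942,0.02,0,0,0,0.0262,0,-0.2159,0.02,0,0,0,0.0262,0,-0.2159,0.02,0,0,0,0.0262,0,-0.2159,0.02]}}

```text
time_s: 27.22
tcp_pos: [0.5735, 0.1203, 0.2735]
ee_rot: [[-0.001, -0.993, -0.117], [-0.002, -0.117, 0.993], [-1.0, 0.001, -0.002]]
wrist_force: [-1.5, -2.6, 4.3]
gripper_width: 0.342
```

Run:
```python
from mv import *; import cv2
from h import *
commit([0, 0, 0, 0.0262, 0, -0.2159])
s=r.sense()
cv2.imwrite('pics/w22.png',r.capture('wrist')[:,:,::-1])
k=rack(0,.131-.25*np.cos(1.),.07+.25*np.sin(1.)); print(k)
c,sn=np.cos,np.sin
for th in np.arange(.9,-.01,-.1): print(round(th,1), round(.25*(sn(1.)-sn(th)),4), round(-.25*(c(th)-c(1.)),4))
```

```text
cmd [0.5741 0.1224 0.2733] meas [0.5735 0.1203 0.2735] rotErr deg [0.1  0.1  0.06] F [-1.5 -2.6  4.3] grip 0.342 t 27.2167
[0.57189249 0.12211599 0.28036775]
0.9 0.0145 -0.0203
0.8 0.031 -0.0391
0.7 0.0493 -0.0561
0.6 0.0692 -0.0713
0.5 0.0905 -0.0843
0.4 0.113 -0.0952
0.3 0.1365 -0.1038
0.2 0.1607 -0.1099
0.1 0.1854 -0.1137
0.0 0.2104 -0.1149
```

View pics/w22.png

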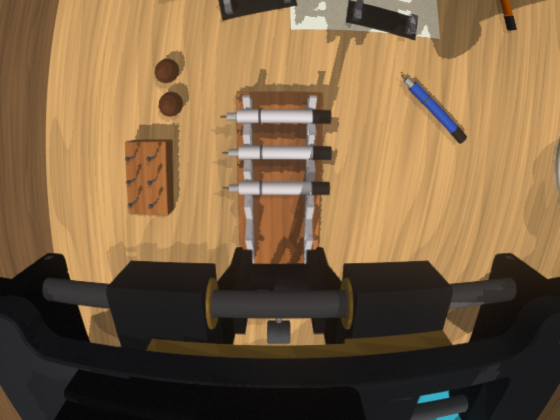

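Request:
{"fn": "move_arm", "kwargs": {"increments": [0,0,0,0.0145,0,-0.0203,0.02,0,0,0,0.031,0,-0.0391,0.02,0,0,0,0.0493,0,-0.0561,0.02,0,0,0,0.0692,0,-0.0713,0.02,0,0,0,0.0905,0,-0.0843,0.02,0,0,0,0.113,0,-0.0952,0.02,0,0,0,0.1365,0,-0.1038,0.02,0,0,0,0.1607,0,-0.1099,0.02,0,0,0,0.1854,0,-0.1137,0.02,0,0,0,0.198,0,-0.1145,0.02,0,0,0,0.208,0,-0.1149,0.02,0,0,0,0.208,0,-0.1149,0.02]}}

```text
time_s: 28.27
tcp_pos: [0.5863, 0.0079, 0.0628]
ee_rot: [[-0.004, -0.993, -0.119], [-0.001, -0.119, 0.993], [-1.0, 0.004, -0.001]]
wrist_force: [-1.0, -6.3, 0.8]
gripper_width: 0.341
```

Request:
{"fn": "move_arm", "kwargs": {"increments": [0,0,0,0,0,0,0.042,0,0,0,0,0,0,0.042,0,0,0,0,0,0,0.042,0,0,0,0,0,0,0.042,0,0,0,0,0,0,0.042,0,0,0,-0.02,0,0,0.042,0,0,0,-0.05,0,0,0.042,0,0,0,-0.09,0,0,0.042,0,0,0,-0.13,0,0,0.042,0,0,0,-0.17,0,0,0.042,0,0,0,-0.19,0,0,0.042,0,0,0,-0.19,0,0,0.042]}}

```text
time_s: 29.27
tcp_pos: [0.5903, 0.0087, 0.262]
ee_rot: [[0.013, -0.993, -0.12], [0.002, -0.12, 0.993], [-1.0, -0.013, 0.0]]
wrist_force: [0.2, 0.5, 0.3]
gripper_width: 0.483
```

Run:
```python
from mv import *; import cv2
from h import *
commit([0, 0, 0, 0.018, 0, -0.1149])
s=r.sense()
cv2.imwrite('pics/w23.png',r.capture('wrist')[:,:,::-1])
cv2.imwrite('pics/s23.png',r.capture('scene')[:,:,::-1][100:330,200:480].repeat(2,0).repeat(2,1))
print(wproj([rack(0,-.119,.07)],s),(proj('scene',[rack(0,-.119,.07)])-[200,100])*2)
for y in (-.086,-.043,0): print(wproj([rack(-.06,y,.045),rack(.068,y,.045)],s).round(1).tolist())
```

```text
cmd [0.5878 0.0083 0.2553] meas [0.5903 0.0087 0.262 ] rotErr deg [-0.06 -0.03 -0.77] F [0.2 0.5 0.3] grip 0.483 t 29.2667
[[286.35280201 188.75704281]] [[200.35101415 272.59524623]]
[[335.8, 211.2], [229.6, 210.8]]
[[333.8, 244.2], [231.2, 243.7]]
[[331.7, 274.6], [233.1, 274.1]]
```

View pics/w23.png

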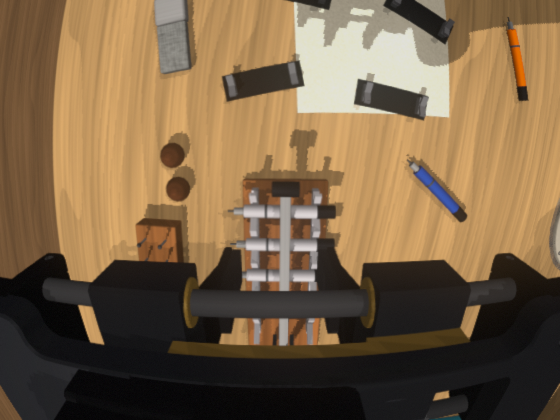

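View pics/s23.png

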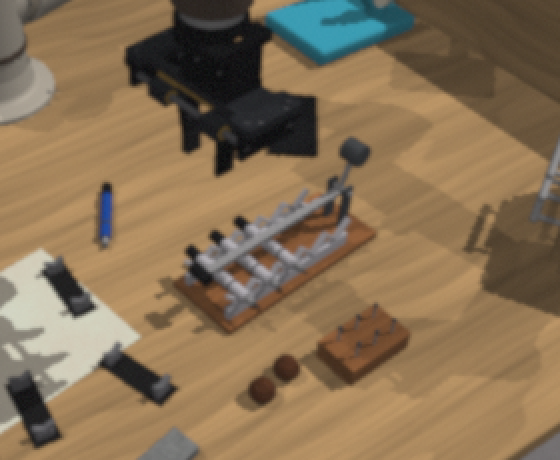

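The keeper is shut: the knob is at (286,189), as predicted. All three rods lie at their predicted ends. I'll let it settle, check once more, then hand in.

Request:
{"fn": "move_arm", "kwargs": {"increments": [0,0,0,0,0,-0.06,0.042,0,0,0,0,0,-0.1,0.042,0,0,0,0,0,-0.1,0.042,0,0,0,0,0,-0.1,0.042,0,0,0,0,0,-0.1,0.042,0,0,0,0,0,-0.1,0.042,0,0,0,0,0,-0.1,0.042,0,0,0,0,0,-0.1,0.042,0,0,0,0,0,-0.1,0.042,0,0,0,0,0,-0.1,0.042]}}

```text
time_s: 30.2
tcp_pos: [0.5993, -0.0904, 0.2549]
ee_rot: [[0.0, -0.993, -0.12], [0.0, -0.12, 0.993], [-1.0, -0.0, 0.0]]
wrist_force: [0.5, 0.2, -0.4]
gripper_width: 0.484
```

Run:
```python
from mv import *; import cv2
from h import *
commit([0,0,0,0,0,-.1]); s=r.sense()
cv2.imwrite('pics/w24.png',r.capture('wrist')[:,:,::-1])
cv2.imwrite('pics/s24.png',r.capture('scene')[:,:,::-1])
print(wproj([rack(0,-.119,.07)],s))
for y in (-.086,-.043,0): print(wproj([rack(-.06,y,.045),rack(.068,y,.045)],s).round(1).tolist())
```

```text
cmd [ 0.5997 -0.091   0.2553] meas [ 0.5993 -0.0904  0.2549] rotErr deg [-0.06 -0.   -0.01] F [ 0.5  0.2 -0.4] grip 0.484 t 30.2
[[281.35895353 273.10211102]]
[[327.4, 286.0], [228.7, 286.0]]
[[325.3, 313.1], [230.9, 313.0]]
[[323.1, 337.3], [233.1, 337.3]]
```

View pics/w24.png

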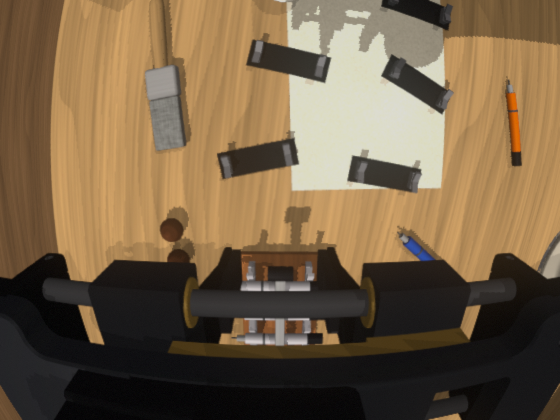

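View pics/s24.png

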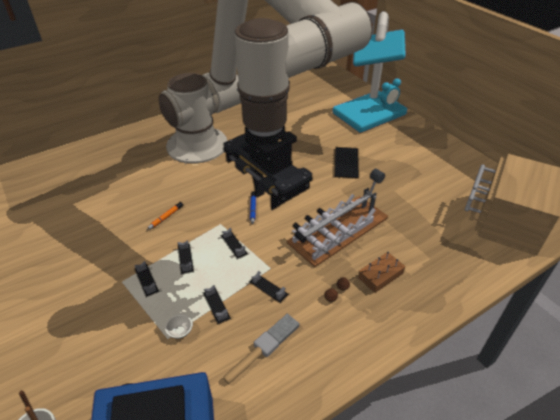

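```bash
python3 -c "
from station import r
print(r.finish_job())"
```

```text
the job is handed in; nothing more can be done
None
```

The job is handed in at about 30 s of the 210 s limit; `finish_job` reports no verdict. Only three aluminium handpieces were on the bench.

- **What I did:** I pinched the knob, lifted the keeper past its balance and let it fall to the open stop. I then laid the three handpieces in the slots at y = 0, -43 and -86 mm. Last I pinched the knob again and guided the keeper down its arc until it was shut.
- **Last checks:** The knob and the ends of all three handpieces were within a few pixels of where the rack geometry puts them. All five rests are empty, and the gripper is clear of everything.
- **Left alone:** The blue and orange look-alikes and the other things on the bench show no visible change from the first scene picture. I judged that by eye and did not measure it.
- **Small disagreements:** The open knob was about 2–3 mm off its predicted position, which I corrected before gripping. I saw no knock or grip slackening, and no check failed.

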